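Feed the tablet mill and hold its run paddle

TASK

Scoop the three tablets out of the three-walled steel tray with the small steel scoop, without touching them with the fingers, tip them all into the hopper of the tablet mill, and stand the empty scoop upright back on the work surface. Then press the mill's spring-loaded hold-to-run paddle down with the fingers until it is level, its top flush with the two small index posts beside it (about half of its travel, not to the bottom), and finish while still holding it there: do not let go. Leave the jar, the vial and the medicine cup where they are.

Things in the scene. Friction and masses are not known exactly. Their poses are not given: they have to be found in the camera images.
- mill: tablet mill, fixed, standing left or right of the middle; base 205 x 106 mm, white housing 100 mm wide whose front face is at local x = +3 mm and back at x = +113 mm, 53 mm high, with a round steel hopper on it; a grey paddle sticks out of its front to local -x. Origin on the work surface under the middle of the hinge end of the paddle, 6 mm behind the hinge line; z up, yaw varies by up to 0.25 rad.
- mill_hopper (a point): centre of the hopper's round mouth, 107 mm above the surface; mouth 103 mm inside diameter, rim 110 mm outside; the funnel is 49 mm deep with a flat bottom about 70 mm across, and keeps what falls in. Axes as the mill's.
- mill_post_top (a point): fixed point midway between the tops of the two steel index posts (10 mm thick, 88 mm apart along the mill's y, beside the paddle's outer end), 54.5 mm above the surface: the height of the paddle's top face when the paddle is level.
- paddle (a joint): hinge angle of the paddle in rad: 0 = at rest, its outer end sloping up by 0.15 rad; 0.15 = level, flush with the posts; 0.28 = bottom stop. A spring brings it back to 0; at the pad it takes about 3 N to begin to move, about 7 N when level, about 11 N at the bottom.
- paddle_pad (a point): point on the top face of the paddle (100 mm long, 42 mm wide, 9 mm thick plate) at its ribbed outer end, 18 mm from the tip and 82 mm from the hinge line, where to press; at rest about 12 mm above the index posts' tops; moves down with the paddle.
- tablet_tray: steel tray, fixed, on the other side than the mill; 142 mm long (x), 86 mm wide (y). Floor 3 mm thick; end wall 24 mm high at local x = -72 to -69 mm (the end nearer the robot); side walls 16 mm high (bead to 18.5 mm), 78 mm clear between them; the far end (+x) is open, with no wall. Origin on the work surface under its middle; z up, yaw varies by up to 0.25 rad. The tablets lie between the end wall and the middle.
- scoop: loose steel scoop, 0.12 kg, 85 mm long, 66 mm wide, 61 mm clear inside; flat floor 2.5 mm thick tapering to a thin lip at local x = -46 mm; side walls 20 mm and back wall 20 mm high (at x = +38 mm); the mouth is open to local -x, toward the robot. Origin at its underside near the middle; z up. It stands upright behind the middle of the work. Tablets slide on its polished steel and slide out of the mouth when it is tipped mouth-down by about 30 degrees or more.
- scoop_grip (a point): grip point on the scoop's upright grey handle: 68 mm above the scoop's underside, at local x = +26 mm. The handle is a flat bar 14 mm thick (along local y), 24 mm wide (along local x), its top 85 mm above the underside; pinch it from above across the 14 mm.
- scoop_lip (a point): middle of the scoop's lip at its underside, 45 mm ahead (local -x) of the scoop's origin.
- tablet_0: white round tablet, 16 mm diameter, 12 mm thick, bevelled edges, 12 g, lying flat on the floor of the tray. Origin at the centre of its underside.
- tablet_1: white round tablet, 16 mm diameter, 12 mm thick, bevelled edges, 12 g, lying flat on the floor of the tray. Origin at the centre of its underside.
- tablet_2: white round tablet, 16 mm diameter, 12 mm thick, bevelled edges, 12 g, lying flat on the floor of the tray. Origin at the centre of its underside.
- cotton_jar: bystander: clear jar with a red lid, 75 mm diameter, 94 mm high, to the left; origin under its centre.
- small_vial: bystander: small glass vial, 24 mm diameter, 41 mm high, behind the scoop; origin under its centre.
- med_cup: bystander: upturned clear medicine cup, 41 mm diameter, 34 mm high, behind right; origin under its centre.
- dispenser_bottle: obstacle: fixed white pump bottle, 82 mm diameter, 249 mm high, at the far left corner; origin under its centre. Also in the way: the cart's bent hand rails stand along the left and right edges of the work surface, at y = +0.43 and -0.40 m, up to 0.25 m high: pass over them.
Not all that is in view belongs to the job. Of the things shaped like the scoop, the steel one is meant.

How it is judged:
By the outcome, as a careful person would: the job done as asked, in the order asked, and still so for the second after the job is handed in, while the arm keeps its last pose, push and grip.
It also fails if it takes over 61 s, if anything falls off the work surface, if the arm or the gripper's body presses on something with over 40 N, if the wrist force passes 120 N, or if a joint passes its speed limit or range.

ROBOT

A 6-joint arm with a two-finger parallel gripper is mounted at the origin on a cart in front of the work surface, level with it; the furniture and walls round the work are solid. World frame = base frame: x ahead of the robot, y to its left, z up, the work surface at z = 0. Lengths are in m, angles in rad, forces in N, time in s.
With the tool pointing down it reaches from about 0.35 to 0.725 m from the base axis. Payload 4.3 kg.
Tool frame: the origin (TCP) lies on the centre line of the jaws, within the pads' length; the fingertips stand 11 mm ahead of it and the grasp point (between the pads) lies 8 mm behind it; z points along the fingers, y is the line along which they close (so a half turn about z gives the same grasp; the last joint's range is limited). The gripper opens to 85 mm and grips with 20 to 120 N. Pads are 22 mm wide; open, the fingers measure 114 mm over their backs; the gripper's body (76 mm by 85 mm) begins 54 mm behind the grasp point. The pads swing forward as they close: fully open they stand 13 mm farther back than shut.
Start: joints at [-1.432, 0.377, 0.081, 1.274, 0, 1.46], TCP at [0.142, -0.557, 0.242] pointing down, gripper open.
Joint ranges: [-2.72, 2.72], [-0.84, 1.66], [-1.02, 1.22], [-1.77, 2.12], [-1.37, 1.28], [-3.14, 3.14]. Speed limits (rad/s): [2.57, 2.57, 3.14, 3.14, 3.14, 3.14].

INTERFACE

Orientations are given as a unit quaternion [w, x, y, z].
In Python, from workcell import arm, eyes gives the robot as it stands.
- The arm moves only by the tool send_rows, never from a script. Its argument "increments" is a list of rows, each an object of numbers: "wx", "wy", "wz": the turn, a rotation vector about the tool's x, y, z in degrees; "dx", "dy", "dz": the shift along the tool's x, y, z in m; "fingers": the gripper's target within -1 to 1 (fully open at 1, half-way at 0, shut at -1). A call has exactly 10 rows; each row is the pose to reach, as a shift and turn from the pose commanded when the call began, along the tool's axes at that moment; what a row does not reach only later rows make up. A row lasts 1/10 s, in which the tool goes at most 50 mm and 8.59 degrees, less where a joint would pass 70% of its speed; a pose out of reach is approached as far as the arm can. A call with a gripper value outside its range is refused whole. The fingers move at their own pace and stop on an object; "squeeze" is the grip in N (left out, the last holds). Time passes only in rows, so rows that repeat a pose let the fingers close, or fill a call up. It gives the time, the measured TCP pose, the force, the opening and the grip force at its end, in the units of the state.
- arm.get_obs(): the state, without advancing time (a new reading comes with each control period).
- eyes.get_image(name): name is "scene" or "top"; returns a dict with "color" (480x640x3 uint8, red, green, blue), "range_z" (480x640 float32, m along the optical axis (not along the pixel's ray), 0 where there is no reading), "K" (3x3 intrinsics, pixels), "T" (4x4, takes a point from camera to world coordinates). Camera axes: x right, y up, looking along -z (the intrinsics and any distortion apply to the point x, -y, -z); pixel columns grow to the right and rows downward; lengths in m; the calibration is good to about 2 mm. A picture is of the moment at which its call begins.
- arm.hand_in(): hands the job in; it is judged then, once.
The state is a dict: "time_s": time; "qpos": joint angles; "dq": joint speeds; "effort": joint torques, N m; "ee_pos": TCP position; "tcp_rot": TCP orientation; "force": force on the tool from outside, world axes, zero at the start; "torque": the same for the moment, N m; "finger_gap": finger opening in m; "gripper_force": force on a finger pad.
Only numpy, scipy, OpenCV 4.12 (cv2) and the standard library are available. Lean on these libraries where they do the work, as an engineer would, in place of code of your own. Each camera call takes 0.05 s, during which the arm holds its last target. There are 200 camera calls.

## Working session

There is one attempt and no reset: what is moved stays moved. The work goes in short steps, Python scripts to look and compute and a tool call to move; the robot and the scene stay as the last step left them, time stands still between calls to the robot, and variables do not carry over. Pictures are saved under pics/ and viewed, at most 10 in all, crops included, and the job is handed in when it is done.

Besides the shell and the picture viewer there is one more tool, called after "Request:" by a JSON object that holds its "method" and its "body". send_rows: Moves the arm, as the interface text tells. Its arguments: {"type":"object","properties":{"increments":{"type":"array"},"squeeze":{"type":"number"}},"required":["increments"]}

```bash
ls; mkdir -p pics; python3 - <<'E'
from workcell import arm, eyes
import cv2, numpy as np
o=arm.get_obs(); print({k:np.round(v,3) for k,v in o.items()})
for n in ("scene","top"):
    d=eyes.get_image(n); cv2.imwrite(f"pics/{n}0.png",d["color"][:,:,::-1]); np.savez(f"pics/{n}0.npz",**{k:v for k,v in d.items()})
    print(n,d["K"],np.round(d["T"],3),d.keys())
E
```

```text
pics
{'time_s': np.float64(0.0), 'qpos': array([-1.432,  0.378,  0.08 ,  1.274,  0.   ,  1.46 ]), 'dq': array([ 0.   , -0.001, -0.003,  0.002,  0.   , -0.001]), 'effort': array([ 1.0000e-03, -4.6361e+01,  2.6987e+01,  2.1000e-02,  0.0000e+00,
       -0.0000e+00]), 'ee_pos': array([ 0.142, -0.557,  0.241]), 'tcp_rot': array([-0.001,  0.992,  0.124, -0.   ]), 'force': array([0.54 , 0.291, 0.369]), 'torque': array([ 0.004,  0.022, -0.022]), 'gripper_force': np.float64(0.0), 'finger_gap': np.float64(0.085)}
scene [[435.90603794   0.         327.07433655]
 [  0.         435.90603794 241.72624964]
 [  0.           0.           1.        ]] [[-0.788  0.385 -0.481  0.059]
 [-0.616 -0.509  0.602  0.715]
 [-0.013  0.77   0.638  0.765]
 [ 0.     0.     0.     1.   ]] dict_keys(['color', 'range_z', 'K', 'T'])
top [[501.44943028   0.         326.50054779]
 [  0.         501.44943028 238.22767629]
 [  0.           0.           1.        ]] [[ 0.015  0.98  -0.196  0.359]
 [-1.     0.013 -0.011  0.067]
 [-0.009  0.196  0.98   1.136]
 [ 0.     0.     0.     1.   ]] dict_keys(['color', 'range_z', 'K', 'T'])
```

View pics/top0.png

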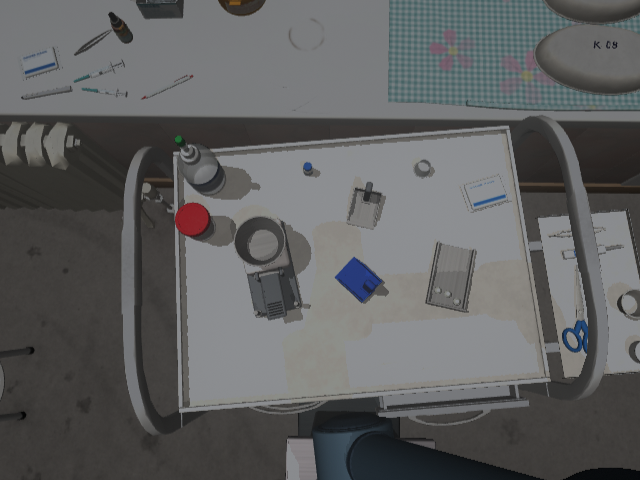

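View pics/scene0.png

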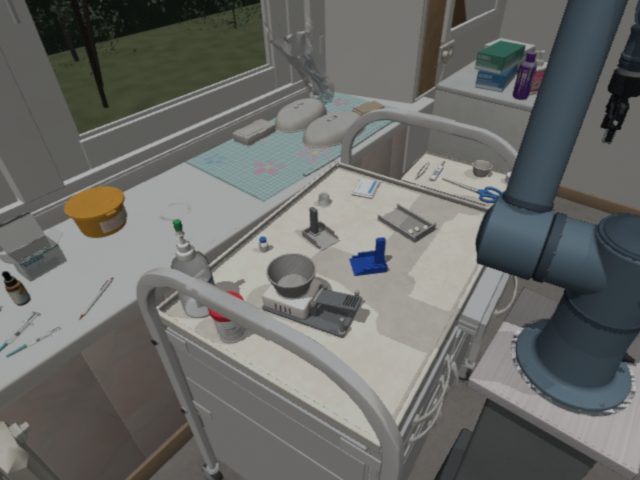

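The top view shows the mill at about (268,265) with its paddle toward the robot, and the tray at (452,278) with tablets at about (442,290), (448,295) and (457,301).
There are two scoop-shaped things: a steel one at (366,205) with a grey handle at (369,190), and a blue one at (360,280). The steel one behind the middle, with its mouth toward the robot, fits the description. I'll confirm it in an enlarged crop and measure.

```bash
cat > h.py <<'E'
import numpy as np, cv2
from workcell import arm, eyes
def cloud(d):
    K,T,z=d["K"],d["T"],d["range_z"].astype(float)
    v,u=np.mgrid[:480,:640]
    P=np.stack([(u-K[0,2])/K[0,0]*z,-(v-K[1,2])/K[1,1]*z,-z],-1)
    W=P@T[:3,:3].T+T[:3,3]; W[z==0]=np.nan
    return W
def atz(d,u,v,h):
    K,T=d["K"],d["T"]; r=T[:3,:3]@np.array([(u-K[0,2])/K[0,0],-(v-K[1,2])/K[1,1],-1]); o=T[:3,3]
    return o+r*(h-o[2])/r[2]
def ortho(d,x0,x1,y0,y1,s,h):
    """view from above at plane z=h; row 0 = x1, col 0 = y1; s px/m"""
    K,T=d["K"],d["T"]
    r,c=np.mgrid[:int((x1-x0)*s),:int((y1-y0)*s)]
    W=np.stack([x1-r/s,y1-c/s,np.full(r.shape,h,float)],-1)
    P=(W-T[:3,3])@T[:3,:3]
    u=K[0,0]*P[...,0]/-P[...,2]+K[0,2]; v=-K[1,1]*P[...,1]/-P[...,2]+K[1,2]
    return cv2.remap(d["color"],u.astype(np.float32),v.astype(np.float32),cv2.INTER_CUBIC)[:,:,::-1]
E
python3 - <<'E'
from h import *
d=dict(np.load("pics/top0.npz")); s=dict(np.load("pics/scene0.npz"))
W=cloud(d);S=cloud(s)
for n,(u,v) in dict(surf=(400,330),handle=(370,187),scoopfl=(362,215),trayfl=(452,265),tab=(448,295),pad=(273,310),hopfloor=(264,246),lid=(193,219)).items(): print(n,np.round(W[v,u],4))
c=d["color"][145:330,220:490]
img=cv2.resize(c,None,fx=2.9,fy=2.9,interpolation=cv2.INTER_CUBIC)[:,:,::-1]
cv2.imwrite("pics/crop1.png",cv2.convertScaleAbs(img,alpha=1.5))
E
```

```text
surf [ 0.3802 -0.0868  0.0023]
handle [ 0.6855 -0.0147  0.0822]
scoopfl [ 0.6426 -0.0022  0.001 ]
trayfl [ 0.5275 -0.2069  0.0029]
tab [ 0.4584 -0.1933  0.0132]
pad [0.4169 0.1903 0.0624]
hopfloor [0.5559 0.2157 0.0571]
lid [0.6056 0.3647 0.0953]
```

View pics/crop1.png

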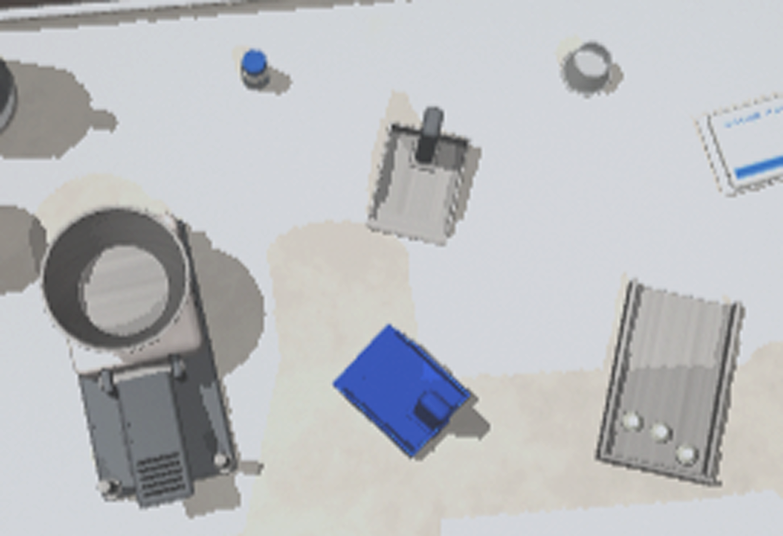

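The crop shows the steel scoop at crop (420,180), mouth toward the robot with its grey handle at (431,130). The blue one at (403,390) is the decoy. Tablets are at crop (630,421), (659,432) and (686,455), and the index posts at (110,487) and (221,460). Next I'll fit the poses.

```bash
cat > fit.py <<'E'
from h import *
def fit(d,s):
    W=np.concatenate([cloud(d).reshape(-1,3),cloud(s).reshape(-1,3)]); W=W[~np.isnan(W[:,0])]
    src=None
    def box(x0,x1,y0,y1,z0,z1,C=W): return C[(C[:,0]>x0)&(C[:,0]<x1)&(C[:,1]>y0)&(C[:,1]<y1)&(C[:,2]>z0)&(C[:,2]<z1)]
    return W,box
if __name__=="__main__":
    d=dict(np.load("pics/top0.npz")); s=dict(np.load("pics/scene0.npz"))
    for nm,C in (("top",cloud(d)),("scene",cloud(s))):
        C=C.reshape(-1,3); C=C[~np.isnan(C[:,0])]
        def box(x0,x1,y0,y1,z0,z1): return C[(C[:,0]>x0)&(C[:,0]<x1)&(C[:,1]>y0)&(C[:,1]<y1)&(C[:,2]>z0)&(C[:,2]<z1)]
        print(nm,"surface z",np.median(box(.35,.42,-.15,0.05,-.02,.02)[:,2]))
        for n,b in dict(tray=(.38,.62,-.30,-.12,.008,.03),scoop=(.58,.74,-.08,.06,.010,.024),handle=(.58,.74,-.08,.06,.045,.1),rim=(.45,.65,.12,.31,.100,.115)).items():
            p=box(*b); 
            if len(p)<5: print(n,len(p));continue
            r=cv2.minAreaRect(p[:,:2].astype(np.float32)*1000); print(n,len(p),np.round(r[0],1),np.round(r[1],1),round(r[2],1),"zmax",np.round(np.percentile(p[:,2],98),4))
        # hopper circle
        p=box(.45,.65,.12,.31,.103,.115); A=np.c_[2*p[:,:2],np.ones(len(p))]; q=np.linalg.lstsq(A,(p[:,:2]**2).sum(1),rcond=None)[0]; print("circle",q[:2],np.sqrt(q[2]+q[0]**2+q[1]**2))
    f=lambda u,v,h:np.round(atz(d,220+u/2.9,145+v/2.9,h),4)
    print("tablets",[f(*t,.015) for t in((630,421),(659,431),(686,455))])
    print("posts",f(110,487,.0545),f(221,460,.0545))
    print("tray near L,R top",f(598,460,.02),f(720,485,.02),"far L,R",f(629,281,.0185),f(741,305,.0185))
    print("scoop lip L,R",f(368,228,.003),f(444,243,.003), "handle top",f(432,112,.085))
    print("paddle hinge L,R",f(120,376,.05),f(172,370,.05),"tip",f(143,506,.067),f(192,495,.067))
E
python3 fit.py
python3 - <<'E'
from h import *
d=dict(np.load("pics/top0.npz"))
a=ortho(d,.40,.60,-.30,-.12,3000,.015); b=ortho(d,.58,.74,-.09,.07,3000,.003)
cv2.imwrite("pics/o1.png",cv2.convertScaleAbs(np.hstack([a,cv2.copyMakeBorder(b,0,120,0,0,0)])[:600,:],alpha=1.4)[:, :1020])
im=cv2.imread("pics/o1.png"); print(im.shape); cv2.imwrite("pics/o1.png",cv2.resize(im,None,fx=.78,fy=.78))
E
```

```text
top surface z -0.00042888381499861516
tray 558 [ 516.3 -181. ] [132.  167.7] 78.7 zmax 0.0274
scoop 120 [661.2  -6.4] [65.7 76.9] 77.5 zmax 0.0227
handle 95 [685.7 -11.6] [13.8 24.6] 78.1 zmax 0.0873
rim 356 [558. 219.] [107.4 107.9] 1.1 zmax 0.1094
circle [0.55792677 0.21916382] 0.05260367022029279
scene surface z 0.0010269258528401437
tray 496 [ 501.4 -202.2] [ 90.6 146.1] 77.6 zmax 0.0275
scoop 175 [663.2  -9. ] [70.5 76.7] 79.4 zmax 0.0227
handle 111 [685.1 -12. ] [13.7 23. ] 74.5 zmax 0.0876
rim 401 [558.9 218.1] [106.6 109.2] 40.3 zmax 0.1094
circle [0.55861033 0.21772982] 0.05279184179763049
tablets [array([ 0.4686, -0.1692,  0.015 ]), array([ 0.4612, -0.1912,  0.015 ]), array([ 0.4432, -0.2113,  0.015 ])]
posts [0.4107 0.2233 0.0545] [0.4316 0.1419 0.0545]
tray near L,R top [ 0.4381 -0.143   0.02  ] [ 0.4205 -0.235   0.02  ] far L,R [ 0.5776 -0.1708  0.0185] [ 0.5597 -0.2573  0.0185]
scoop lip L,R [0.621  0.0329 0.003 ] [ 0.6095 -0.0278  0.003 ] handle top [ 0.6923 -0.0123  0.085 ]
paddle hinge L,R [0.4936 0.2199 0.05  ] [0.4987 0.1809 0.05  ] tip [0.3967 0.1969 0.067 ] [0.4052 0.1615 0.067 ]Traceback (most recent call last):
  File "<stdin>", line 4, in <module>
    return _nx.concatenate(arrs, 1, dtype=dtype, casting=casting)
           ~~~~~~~~~~~~~~~^^^^^^^^^^^^^^^^^^^^^^^^^^^^^^^^^^^^^^^
ValueError: all the input array dimensions except for the concatenation axis must match exactly, but along dimension 0, the array at index 0 has size 599 and the array at index 1 has size 600
```

```bash
cat > plan.py <<'E'
"""plan(targets): print rows from the commanded pose; targets = list of (tcp pos, R, rows)"""
import sys, json, os
from h import *
from scipy.spatial.transform import Rotation as Ro, Slerp
def tool(yaw,tilt=0,roll=0):  # scoop yaw/mouth-down tilt in deg -> tool rotation (tool x = -scoop x, z down)
    return Ro.from_euler("z",yaw,degrees=True)*Ro.from_euler("y",-tilt,degrees=True)*Ro.from_matrix(np.array([[-1,0,0],[0,1,0],[0,0,-1.]]).T)
def grip_tcp(lip,yaw,tilt,gx=.071,gz=.060):  # TCP for lip-underside point
    return np.array(lip)+(Ro.from_euler("z",yaw,degrees=True)*Ro.from_euler("y",-tilt,degrees=True)).apply([gx,0,gz])
def cmd():
    o=arm.get_obs(); q=o["tcp_rot"]; m=(np.array(o["ee_pos"]),Ro.from_quat(np.r_[q[1:],q[0]]))
    if not os.path.exists("cmd.json"): return m
    c=json.load(open("cmd.json")); p,R=np.array(c["p"]),Ro.from_rotvec(c["r"])
    print("meas-cmd mm",np.round((m[0]-p)*1000,1),"deg",np.round(np.degrees((R.inv()*m[1]).as_rotvec()),2)); return p,R
def plan(targets,fingers=None,start=None):
    p0,R0=start or cmd(); pp,Rp=p0,R0; rows=[]
    for p,R,n in targets:
        sl=Slerp([0,1],Ro.concatenate([Rp,R]))
        for i in range(1,n+1):
            f=i/n; rows.append((pp+(np.array(p)-pp)*f,sl(f)))
        pp,Rp=np.array(p),R
    b,prev=(p0,R0),(p0,R0)
    for k in range(0,len(rows),10):
        out=[]
        for P,R in rows[k:k+10]:
            d=np.round(b[1].inv().apply(P-b[0]),4); w=np.round(np.degrees((b[1].inv()*R).as_rotvec()),1)
            e=dict(zip(("dx","dy","dz"),d.tolist())); 
            if abs(w).max()>0.05: e.update(zip(("wx","wy","wz"),w.tolist()))
            if fingers is not None: e["fingers"]=fingers
            out.append({a:v for a,v in e.items() if v or a=="fingers"})
            st=np.linalg.norm(P-prev[0])*1000,np.degrees((prev[1].inv()*R).magnitude())
            if st[0]>50 or st[1]>8.6: print("STEP",st)
            prev=(P,R)
        while len(out)<10: out.append(out[-1])
        print(json.dumps(out).replace(" ",""))
        b=(b[0]+b[1].apply(d),b[1]*Ro.from_rotvec(np.radians(w)))
    json.dump(dict(p=b[0].tolist(),r=b[1].as_rotvec().tolist()),open("cmd.json","w"))
E
python3 - <<'E'
from plan import *
from scipy.optimize import least_squares
d=dict(np.load("pics/top0.npz")); s=dict(np.load("pics/scene0.npz"))
for nm,c in(("top",d),("scn",s)):
    C=cloud(c).reshape(-1,3); C=C[(C[:,2]>.0165)&(C[:,2]<.03)]
    C=C[np.linalg.norm(C[:,:2]-[.5,-.202],axis=1)<.095]
    def loc(v,C=C): 
        a=v[2]; e=C[:,:2]-v[:2]; return e[:,0]*np.cos(a)+e[:,1]*np.sin(a), -e[:,0]*np.sin(a)+e[:,1]*np.cos(a)
    def res(v):
        x,y=loc(v); L=np.hypot(np.abs(y)-.0405,np.maximum(np.abs(x)-.071,0)); E=np.hypot(x+.0705,np.maximum(np.abs(y)-.0405,0)); return np.minimum(np.abs(L),np.abs(E))
    r=least_squares(res,[.5,-.202,-.2],loss="soft_l1",f_scale=.002); print(nm,r.x,np.degrees(r.x[2]),"rms",np.sqrt((r.fun**2).mean()))
T0=tool(-12)
print(T0.as_matrix().round(2).tolist())
g=np.array([.6855,-.012])
plan([([.30,-.45,.40],Ro.from_euler("z",50-14.4,degrees=True)*cmd()[1],6),([.55,-.12,.30],Ro.from_euler("z",125-14.4,degrees=True)*cmd()[1],9),([.6855,-.012,.16],T0,5)],fingers=1)
E
```

```text
top [ 0.50174293 -0.20042393 -0.21029143] -12.048811409789177 rms 0.002377346498207338
scn [ 0.502226   -0.20169972 -0.21711797] -12.4399434829601 rms 0.005030091050593241
[[-0.98, 0.21, 0.0], [0.21, 0.98, 0.0], [0.0, 0.0, -1.0]]
[{"dx":0.03,"dy":-0.0108,"dz":-0.0264,"wz":-5.9,"fingers":1},{"dx":0.06,"dy":-0.0216,"dz":-0.0528,"wz":-11.9,"fingers":1},{"dx":0.09,"dy":-0.0324,"dz":-0.0792,"wz":-17.8,"fingers":1},{"dx":0.1199,"dy":-0.0431,"dz":-0.1056,"wz":-23.7,"fingers":1},{"dx":0.1499,"dy":-0.0539,"dz":-0.132,"wy":-0.1,"wz":-29.7,"fingers":1},{"dx":0.1799,"dy":-0.0647,"dz":-0.1584,"wy":-0.1,"wz":-35.6,"fingers":1},{"dx":0.2159,"dy":-0.0934,"dz":-0.1472,"wy":-0.1,"wz":-43.9,"fingers":1},{"dx":0.2518,"dy":-0.1221,"dz":-0.1361,"wy":-0.1,"wz":-52.3,"fingers":1},{"dx":0.2878,"dy":-0.1508,"dz":-0.1249,"wy":-0.1,"wz":-60.6,"fingers":1},{"dx":0.3237,"dy":-0.1794,"dz":-0.1137,"wy":-0.1,"wz":-68.9,"fingers":1}]
STEP (np.float64(44.55300214351441), np.float64(8.62889881511675))
STEP (np.float64(44.55300214351443), np.float64(8.62889881511679))
STEP (np.float64(44.55300214351435), np.float64(8.628898815116777))
STEP (np.float64(44.553002143514426), np.float64(8.628898815116777))
STEP (np.float64(44.55300214351442), np.float64(8.628898815116774))
[{"dx":0.0397,"dy":0.0232,"dz":0.0111,"wz":-8.4,"fingers":1},{"dx":0.0795,"dy":0.0464,"dz":0.0222,"wz":-16.7,"fingers":1},{"dx":0.1192,"dy":0.0697,"dz":0.0333,"wy":-0.1,"wz":-25.0,"fingers":1},{"dx":0.1589,"dy":0.0929,"dz":0.0444,"wy":-0.1,"wz":-33.4,"fingers":1},{"dx":0.1986,"dy":0.1161,"dz":0.0555,"wy":-0.1,"wz":-41.7,"fingers":1},{"dx":0.2232,"dy":0.1405,"dz":0.0834,"wy":-0.1,"wz":-50.3,"fingers":1},{"dx":0.2479,"dy":0.1649,"dz":0.1114,"wy":-0.1,"wz":-59.0,"fingers":1},{"dx":0.2726,"dy":0.1892,"dz":0.1394,"wy":-0.1,"wz":-67.6,"fingers":1},{"dx":0.2972,"dy":0.2136,"dz":0.1674,"wy":-0.1,"wz":-76.2,"fingers":1},{"dx":0.3219,"dy":0.238,"dz":0.1953,"wy":-0.1,"wz":-84.8,"fingers":1}]
```

Request:
{"method": "send_rows", "body": {"increments": [{"dx": 0.03,"dy": -0.011,"dz": -0.026,"wz": -6,"fingers": 1},{"dx": 0.06,"dy": -0.022,"dz": -0.053,"wz": -12,"fingers": 1},{"dx": 0.09,"dy": -0.032,"dz": -0.079,"wz": -18,"fingers": 1},{"dx": 0.12,"dy": -0.043,"dz": -0.106,"wz": -24,"fingers": 1},{"dx": 0.15,"dy": -0.054,"dz": -0.132,"wz": -30,"fingers": 1},{"dx": 0.18,"dy": -0.065,"dz": -0.158,"wz": -36,"fingers": 1},{"dx": 0.216,"dy": -0.093,"dz": -0.147,"wz": -44,"fingers": 1},{"dx": 0.252,"dy": -0.122,"dz": -0.136,"wz": -52,"fingers": 1},{"dx": 0.288,"dy": -0.151,"dz": -0.125,"wz": -60.5,"fingers": 1},{"dx": 0.3237,"dy": -0.1794,"dz": -0.1137,"wy": -0.1,"wz": -68.9,"fingers": 1}]}}

```text
invalid input
```

Request:
{"method": "send_rows", "body": {"increments": [{"dx": 0.0397,"dy": 0.0232,"dz": 0.0111,"wz": -8.4,"fingers": 1},{"dx": 0.0795,"dy": 0.0464,"dz": 0.0222,"wz": -16.7,"fingers": 1},{"dx": 0.1192,"dy": 0.0697,"dz": 0.0333,"wz": -25.0,"fingers": 1},{"dx": 0.1589,"dy": 0.0929,"dz": 0.0444,"wz": -33.4,"fingers": 1},{"dx": 0.1986,"dy": 0.1161,"dz": 0.0555,"wz": -41.7,"fingers": 1},{"dx": 0.2232,"dy": 0.1405,"dz": 0.0834,"wz": -50.3,"fingers": 1},{"dx": 0.2479,"dy": 0.1649,"dz": 0.1114,"wz": -58.8,"fingers": 1},{"dx": 0.2726,"dy": 0.1892,"dz": 0.1394,"wz": -67.3,"fingers": 1},{"dx": 0.2972,"dy": 0.2136,"dz": 0.1674,"wz": -75.8,"fingers": 1},{"dx": 0.3219,"dy": 0.238,"dz": 0.1953,"wy": -0.1,"wz": -84.3,"fingers": 1}]}}

```text
invalid input
```

```bash
python3 - <<'E'
from plan import *
o=arm.get_obs(); print(o["time_s"],o["ee_pos"],o["qpos"].round(3),o["force"])
cmd(); m=arm.get_obs(); q=m["tcp_rot"]; print(Ro.from_quat(np.r_[q[1:],q[0]]).as_matrix().round(3))
plan([([.6855,-.012,.059],tool(-12),8),([.6855,-.012,.059],tool(-12),2)],fingers=1)
E
```

```text
0.1 [ 0.14152672 -0.55674402  0.24145447] [-1.432  0.378  0.08   1.274 -0.     1.461] [ 0.8091972  -0.92168805  0.75004562]
meas-cmd mm [-544.  -544.7   81.4] deg [-2.000e-02  2.000e-01  1.537e+02]
[[ 0.969  0.246 -0.   ]
 [ 0.246 -0.969  0.002]
 [ 0.    -0.002 -1.   ]]
meas-cmd mm [-544.  -544.7   81.4] deg [-2.000e-02  2.000e-01  1.537e+02]
[{"dz":0.0126,"fingers":1},{"dz":0.0253,"fingers":1},{"dz":0.0379,"fingers":1},{"dz":0.0505,"fingers":1},{"dy":0.0001,"dz":0.0631,"fingers":1},{"dy":0.0001,"dz":0.0758,"fingers":1},{"dy":0.0001,"dz":0.0884,"fingers":1},{"dy":0.0001,"dz":0.101,"fingers":1},{"dy":0.0001,"dz":0.101,"fingers":1},{"dy":0.0001,"dz":0.101,"fingers":1}]
```

The calls were refused and nothing moved. Every row probably needs all seven keys, so I'll send them complete.

Request:
{"method": "send_rows", "body": {"increments": [{"dx": 0.03,"dy": -0.011,"dz": -0.026,"wx": 0,"wy": 0,"wz": -6,"fingers": 1},{"dx": 0.06,"dy": -0.022,"dz": -0.053,"wx": 0,"wy": 0,"wz": -12,"fingers": 1},{"dx": 0.09,"dy": -0.032,"dz": -0.079,"wx": 0,"wy": 0,"wz": -18,"fingers": 1},{"dx": 0.12,"dy": -0.043,"dz": -0.106,"wx": 0,"wy": 0,"wz": -24,"fingers": 1},{"dx": 0.15,"dy": -0.054,"dz": -0.132,"wx": 0,"wy": 0,"wz": -30,"fingers": 1},{"dx": 0.18,"dy": -0.065,"dz": -0.158,"wx": 0,"wy": 0,"wz": -36,"fingers": 1},{"dx": 0.216,"dy": -0.093,"dz": -0.147,"wx": 0,"wy": 0,"wz": -44,"fingers": 1},{"dx": 0.252,"dy": -0.122,"dz": -0.136,"wx": 0,"wy": 0,"wz": -52,"fingers": 1},{"dx": 0.288,"dy": -0.151,"dz": -0.125,"wx": 0,"wy": 0,"wz": -60.5,"fingers": 1},{"dx": 0.3237,"dy": -0.1794,"dz": -0.1137,"wx": 0,"wy": -0.1,"wz": -68.9,"fingers": 1}], "squeeze": 60}}

```text
time_s: 1.1
ee_pos: [0.4119, -0.3021, 0.3553]
tcp_rot: [-0.0, 0.746, 0.666, -0.001]
force: [0.4, -1.3, 0.4]
finger_gap: 0.0854
gripper_force: 0.0
```

Request:
{"method": "send_rows", "body": {"increments": [{"dx": 0.0397,"dy": 0.0232,"dz": 0.0111,"wx": 0,"wy": 0,"wz": -8.4,"fingers": 1},{"dx": 0.0795,"dy": 0.0464,"dz": 0.0222,"wx": 0,"wy": 0,"wz": -16.7,"fingers": 1},{"dx": 0.1192,"dy": 0.0697,"dz": 0.0333,"wx": 0,"wy": 0,"wz": -25.0,"fingers": 1},{"dx": 0.1589,"dy": 0.0929,"dz": 0.0444,"wx": 0,"wy": 0,"wz": -33.4,"fingers": 1},{"dx": 0.1986,"dy": 0.1161,"dz": 0.0555,"wx": 0,"wy": 0,"wz": -41.7,"fingers": 1},{"dx": 0.2232,"dy": 0.1405,"dz": 0.0834,"wx": 0,"wy": 0,"wz": -50.3,"fingers": 1},{"dx": 0.2479,"dy": 0.1649,"dz": 0.1114,"wx": 0,"wy": 0,"wz": -58.8,"fingers": 1},{"dx": 0.2726,"dy": 0.1892,"dz": 0.1394,"wx": 0,"wy": 0,"wz": -67.3,"fingers": 1},{"dx": 0.2972,"dy": 0.2136,"dz": 0.1674,"wx": 0,"wy": 0,"wz": -75.8,"fingers": 1},{"dx": 0.3219,"dy": 0.238,"dz": 0.1953,"wx": 0,"wy": -0.1,"wz": -84.3,"fingers": 1}]}}

```text
time_s: 2.1
ee_pos: [0.6861, -0.0117, 0.1582]
tcp_rot: [-0.0, 0.106, 0.994, -0.001]
force: [0.3, -0.4, 0.6]
finger_gap: 0.0854
gripper_force: 0.0
```

```bash
sed -i 's/out.append({a:v for a,v in e.items() if v or a=="fingers"})/out.append(dict(dict(wx=0,wy=0,wz=0),**e))/' plan.py
rm cmd.json; python3 - <<'E'
from plan import *
o=arm.get_obs(); print(o["time_s"],o["qpos"].round(3))
m=cmd(); print(m[0],m[1].as_matrix().round(3).tolist(), np.degrees((m[1].inv()*tool(-12)).as_rotvec()))
plan([([.6855,-.012,.059],tool(-12),8)],fingers=1)
E
```

```text
2.1 [-0.108  0.643  0.295  1.224 -0.003  0.105]
[ 0.68614362 -0.01168106  0.15817844] [[-0.977, 0.211, -0.001], [0.211, 0.977, -0.003], [0.001, -0.003, -1.0]] [-0.16179355 -0.04035176 -0.18757163]
[{"wx":0,"wy":0,"wz":0,"dx":0.0001,"dy":-0.0,"dz":0.0124,"fingers":1},{"wx":0,"wy":0,"wz":0,"dx":0.0001,"dy":-0.0,"dz":0.0248,"fingers":1},{"wx":-0.1,"wy":-0.0,"wz":-0.1,"dx":0.0002,"dy":-0.0001,"dz":0.0372,"fingers":1},{"wx":-0.1,"wy":-0.0,"wz":-0.1,"dx":0.0002,"dy":-0.0001,"dz":0.0496,"fingers":1},{"wx":-0.1,"wy":-0.0,"wz":-0.1,"dx":0.0003,"dy":-0.0001,"dz":0.062,"fingers":1},{"wx":-0.1,"wy":-0.0,"wz":-0.1,"dx":0.0004,"dy":-0.0001,"dz":0.0744,"fingers":1},{"wx":-0.1,"wy":-0.0,"wz":-0.2,"dx":0.0004,"dy":-0.0001,"dz":0.0868,"fingers":1},{"wx":-0.2,"wy":-0.0,"wz":-0.2,"dx":0.0005,"dy":-0.0002,"dz":0.0992,"fingers":1},{"wx":-0.2,"wy":-0.0,"wz":-0.2,"dx":0.0005,"dy":-0.0002,"dz":0.0992,"fingers":1},{"wx":-0.2,"wy":-0.0,"wz":-0.2,"dx":0.0005,"dy":-0.0002,"dz":0.0992,"fingers":1}]
```

Request:
{"method": "send_rows", "body": {"increments": [{"wx": 0,"wy": 0,"wz": 0,"dx": 0,"dy": 0,"dz": 0.02,"fingers": 1},{"wx": 0,"wy": 0,"wz": 0,"dx": 0,"dy": 0,"dz": 0.045,"fingers": 1},{"wx": 0,"wy": 0,"wz": 0,"dx": 0,"dy": 0,"dz": 0.07,"fingers": 1},{"wx": 0,"wy": 0,"wz": 0,"dx": 0,"dy": 0,"dz": 0.09,"fingers": 1},{"wx": 0,"wy": 0,"wz": 0,"dx": 0,"dy": 0,"dz": 0.1,"fingers": 1},{"wx": 0,"wy": 0,"wz": 0,"dx": 0,"dy": 0,"dz": 0.1,"fingers": 1},{"wx": 0,"wy": 0,"wz": 0,"dx": 0,"dy": 0,"dz": 0.1,"fingers": -1},{"wx": 0,"wy": 0,"wz": 0,"dx": 0,"dy": 0,"dz": 0.1,"fingers": -1},{"wx": 0,"wy": 0,"wz": 0,"dx": 0,"dy": 0,"dz": 0.1,"fingers": -1},{"wx": 0,"wy": 0,"wz": 0,"dx": 0,"dy": 0,"dz": 0.1,"fingers": -1}], "squeeze": 80}}

```text
time_s: 3.1
ee_pos: [0.6863, -0.0131, 0.0611]
tcp_rot: [0.001, 0.109, 0.994, -0.001]
force: [-0.3, -1.1, 0.1]
finger_gap: 0.0285
gripper_force: 0.0
```

Request:
{"method": "send_rows", "body": {"increments": [{"wx": 0,"wy": 0,"wz": 0,"dx": 0,"dy": 0,"dz": 0,"fingers": -1},{"wx": 0,"wy": 0,"wz": 0,"dx": 0,"dy": 0,"dz": 0,"fingers": -1},{"wx": 0,"wy": 0,"wz": 0,"dx": 0,"dy": 0,"dz": 0,"fingers": -1},{"wx": 0,"wy": 0,"wz": 0,"dx": 0,"dy": 0,"dz": -0.01,"fingers": -1},{"wx": 0,"wy": 0,"wz": 0,"dx": 0,"dy": 0,"dz": -0.02,"fingers": -1},{"wx": 0,"wy": 0,"wz": 0,"dx": 0,"dy": 0,"dz": -0.03,"fingers": -1},{"wx": 0,"wy": 0,"wz": 0,"dx": 0,"dy": 0,"dz": -0.04,"fingers": -1},{"wx": 0,"wy": 0,"wz": 0,"dx": 0,"dy": 0,"dz": -0.05,"fingers": -1},{"wx": 0,"wy": 0,"wz": 0,"dx": 0,"dy": 0,"dz": -0.05,"fingers": -1},{"wx": 0,"wy": 0,"wz": 0,"dx": 0,"dy": 0,"dz": -0.05,"fingers": -1}], "squeeze": 80}}

```text
time_s: 4.1
ee_pos: [0.6859, -0.0129, 0.1105]
tcp_rot: [0.001, 0.109, 0.994, -0.001]
force: [0.6, -0.9, -1.1]
finger_gap: 0.0131
gripper_force: 77.8
```

```bash
cat > scoopfit.py <<'E'
from plan import *
from scipy.optimize import least_squares
def meas():
    o=arm.get_obs(); q=o["tcp_rot"]; return o["ee_pos"],Ro.from_quat(np.r_[q[1:],q[0]])
def pts(d,s,rad=.075):
    p,R=meas(); out=[]
    for c in (d,s):
        C=cloud(c).reshape(-1,3); C=C[~np.isnan(C[:,0])]; L=R.inv().apply(C-p); L=np.c_[-L[:,0],L[:,1],-L[:,2]] # scoop-like axes about TCP
        out.append(L[(abs(L[:,1])<.045)&(L[:,0]>-.10)&(L[:,0]<.04)&(L[:,2]<-.02)&(L[:,2]>-.085)])
    return out
E
python3 - <<'E'
from scoopfit import *
d=eyes.get_image("top"); s=eyes.get_image("scene")
for L in pts(d,s):
    print(len(L)); 
    fl=L[(L[:,2]<-.05)&(abs(L[:,1])<.025)&(L[:,0]<-.02)]
    A=np.c_[fl[:,:2],np.ones(len(fl))]; q=np.linalg.lstsq(A,fl[:,2],rcond=None)[0]; r=fl[:,2]-A@q
    print("floor plane",q,"std",r.std(),"x range",np.percentile(fl[:,0],[1,99]),"y ext",np.percentile(L[L[:,2]<-.03][:,1],[1,99]))
p,R=meas(); print(p,(tool(-12).inv()*R).as_rotvec(degrees=True))
im=np.vstack([d["color"][140:290,290:450],s["color"][170:320,240:400]])
im=np.hstack([d["color"][150:270,300:440],s["color"][170:290,260:400]])
cv2.imwrite("pics/g1.png",cv2.resize(im,None,fx=2.8,fy=2.8,interpolation=cv2.INTER_CUBIC)[:,:,::-1])
E
```

```text
0
  ret = _var(a, axis=axis, dtype=dtype, out=out, ddof=ddof,
  arrmean = um.true_divide(arrmean, div, out=arrmean,
  ret = ret.dtype.type(ret / rcount)
Traceback (most recent call last):
IndexError: index -1 is out of bounds for axis 0 with size 0
```

```bash
python3 - <<'E'
from scoopfit import *
d=eyes.get_image("top"); s=eyes.get_image("scene")
L=pts(d,s)[1]; print(len(L))
if len(L):
    fl=L[(L[:,2]<-.05)&(L[:,2]>-.066)&(abs(L[:,1])<.025)&(L[:,0]<-.015)]
    A=np.c_[fl[:,:2],np.ones(len(fl))]; q=np.linalg.lstsq(A,fl[:,2],rcond=None)[0]; r=fl[:,2]-A@q
    print(len(fl),"floor plane",q,"std",r.std(),"x range",np.percentile(fl[:,0],[1,99]),"y ext",np.percentile(L[:,1],[1,99]))
p,R=meas(); print(p,(tool(-12).inv()*R).as_rotvec(degrees=True))
im=np.hstack([d["color"][150:270,300:440],s["color"][170:290,260:400]])
cv2.imwrite("pics/g1.png",cv2.resize(im,None,fx=2.8,fy=2.8,interpolation=cv2.INTER_CUBIC)[:,:,::-1])
E
```

```text
676
219 floor plane [ 0.01100558  0.01035927 -0.05669084] std 0.0014650592615847542 x range [-0.07228116 -0.01608209] y ext [-0.03513631  0.03166849]
[ 0.68505901 -0.01281177  0.10925085] [0.15881922 0.05824269 0.54287153]
```

View pics/g1.png

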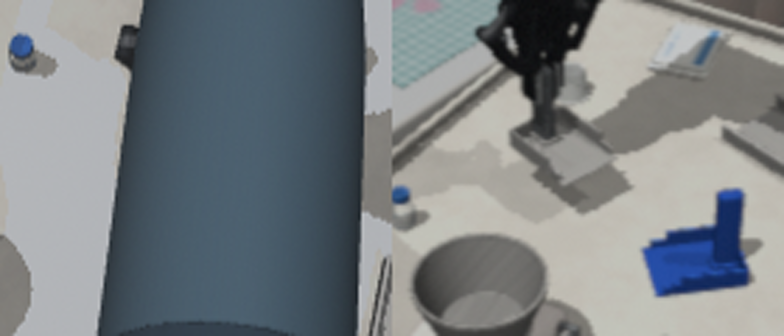

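The scoop is held level, lip 72 mm ahead of the TCP (the scene crop shows it clear of the surface). Next I'll carry it to the open end of the tray.

```bash
cat >> scoopfit.py <<'E'
TC=np.array([.502,-.201]); TY=-12.2
def tray(x,y,z): return np.r_[TC+Ro.from_euler("z",TY,degrees=True).as_matrix()[:2,:2]@[x,y],z]
def lip(x,y,z,tilt): return grip_tcp(tray(x,y,z),TY,tilt,.071,.060)
E
python3 - <<'E'
from scoopfit import *
json.dump(dict(p=[.6855,-.012,.110],r=tool(-12).as_rotvec().tolist()),open("cmd.json","w"))
plan([(lip(.017,.0025,.05,0),tool(TY),8),(lip(.017,.0025,.03,2),tool(TY,2),2),(lip(.015,.0025,.008,2),tool(TY,2),4),(lip(.013,.0025,.003,2),tool(TY,2),6)],fingers=-1)
E
```

```text
meas-cmd mm [-0.4 -0.8 -0.7] deg [0.16 0.06 0.54]
[{"wx":0,"wy":0,"wz":0,"dx":0.0065,"dy":-0.0276,"dz":-0.0,"fingers":-1},{"wx":0,"wy":0,"wz":0,"dx":0.013,"dy":-0.0552,"dz":-0.0,"fingers":-1},{"wx":0.0,"wy":0.0,"wz":0.1,"dx":0.0196,"dy":-0.0828,"dz":-0.0,"fingers":-1},{"wx":0.0,"wy":0.0,"wz":0.1,"dx":0.0261,"dy":-0.1104,"dz":-0.0,"fingers":-1},{"wx":0.0,"wy":0.0,"wz":0.1,"dx":0.0326,"dy":-0.138,"dz":-0.0,"fingers":-1},{"wx":0.0,"wy":0.0,"wz":0.1,"dx":0.0391,"dy":-0.1656,"dz":-0.0,"fingers":-1},{"wx":0.0,"wy":0.0,"wz":0.2,"dx":0.0457,"dy":-0.1932,"dz":-0.0,"fingers":-1},{"wx":0.0,"wy":0.0,"wz":0.2,"dx":0.0522,"dy":-0.2208,"dz":-0.0,"fingers":-1},{"wx":0.0,"wy":-1.0,"wz":0.2,"dx":0.0533,"dy":-0.2208,"dz":0.0088,"fingers":-1},{"wx":0.0,"wy":-2.0,"wz":0.2,"dx":0.0543,"dy":-0.2208,"dz":0.0176,"fingers":-1}]
[{"wx":0,"wy":0,"wz":0,"dx":0.0007,"dy":-0.0,"dz":0.0054,"fingers":-1},{"wx":0,"wy":0,"wz":0,"dx":0.0014,"dy":-0.0,"dz":0.0109,"fingers":-1},{"wx":0,"wy":0,"wz":0,"dx":0.0021,"dy":-0.0,"dz":0.0164,"fingers":-1},{"wx":0,"wy":0,"wz":0,"dx":0.0028,"dy":-0.0,"dz":0.0219,"fingers":-1},{"wx":0,"wy":0,"wz":0,"dx":0.0032,"dy":-0.0,"dz":0.0227,"fingers":-1},{"wx":0,"wy":0,"wz":0,"dx":0.0035,"dy":-0.0,"dz":0.0235,"fingers":-1},{"wx":0,"wy":0,"wz":0,"dx":0.0039,"dy":-0.0,"dz":0.0243,"fingers":-1},{"wx":0,"wy":0,"wz":0,"dx":0.0042,"dy":-0.0,"dz":0.0252,"fingers":-1},{"wx":0,"wy":0,"wz":0,"dx":0.0046,"dy":-0.0,"dz":0.026,"fingers":-1},{"wx":0,"wy":0,"wz":0,"dx":0.005,"dy":-0.0,"dz":0.0268,"fingers":-1}]
```

Request:
{"method": "send_rows", "body": {"increments": [{"wx": 0,"wy": 0,"wz": 0,"dx": 0.0065,"dy": -0.0276,"dz": 0,"fingers": -1},{"wx": 0,"wy": 0,"wz": 0,"dx": 0.013,"dy": -0.0552,"dz": 0,"fingers": -1},{"wx": 0,"wy": 0,"wz": 0,"dx": 0.0196,"dy": -0.0828,"dz": 0,"fingers": -1},{"wx": 0,"wy": 0,"wz": 0,"dx": 0.026,"dy": -0.11,"dz": 0,"fingers": -1},{"wx": 0,"wy": 0,"wz": 0,"dx": 0.0326,"dy": -0.138,"dz": 0,"fingers": -1},{"wx": 0,"wy": 0,"wz": 0,"dx": 0.039,"dy": -0.1656,"dz": 0,"fingers": -1},{"wx": 0,"wy": 0,"wz": 0,"dx": 0.0457,"dy": -0.1932,"dz": 0,"fingers": -1},{"wx": 0,"wy": 0,"wz": 0,"dx": 0.0522,"dy": -0.2208,"dz": 0,"fingers": -1},{"wx": 0,"wy": -1,"wz": 0,"dx": 0.0533,"dy": -0.2208,"dz": 0.0088,"fingers": -1},{"wx": 0,"wy": -2,"wz": 0,"dx": 0.0543,"dy": -0.2208,"dz": 0.0176,"fingers": -1}]}}

```text
time_s: 5.3
ee_pos: [0.5843, -0.2179, 0.0927]
tcp_rot: [0.018, 0.11, 0.994, -0.003]
force: [-0.2, 0.1, -1.3]
finger_gap: 0.0129
gripper_force: 78.1
```

```bash
python3 - <<'E'
from scoopfit import *
p,R=meas(); print(p,(tool(TY,2).inv()*R).as_rotvec(degrees=True), "want",lip(.017,.0025,.03,2),arm.get_obs()["force"])
s=eyes.get_image("scene"); d=eyes.get_image("top"); np.savez("pics/s2.npz",**s)
im=np.hstack([s["color"][150:290,330:470],d["color"][200:340,390:530]])
cv2.imwrite("pics/g2.png",cv2.resize(im,None,fx=2.8,fy=2.8,interpolation=cv2.INTER_CUBIC)[:,:,::-1])
E
```

```text
[ 0.58432703 -0.2178564   0.09265505] [ 0.16246561 -0.07246847  0.45019266] want [ 0.58645196 -0.21670139  0.09244131] [-0.19953129  0.10298917 -1.32577166]
```

View pics/g2.png

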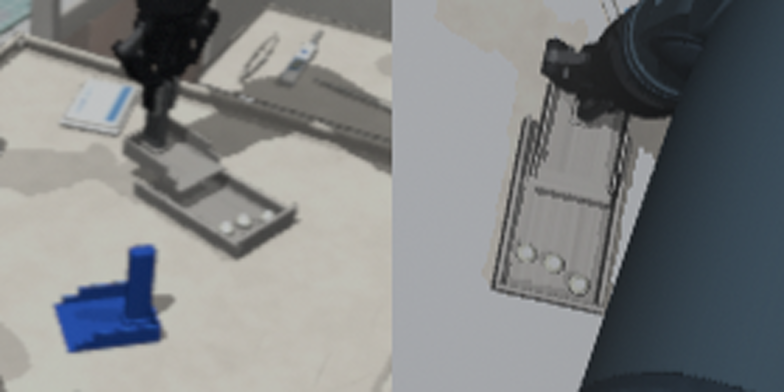

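The scoop sits over the open end, with its lip at crop (536,188) to (612,205) and the three tablets untouched near the end wall. I'll check the lip position in the tray frame.

```bash
python3 - <<'E'
from scoopfit import *
d=dict(np.load("pics/top0.npz")); Rz=Ro.from_euler("z",TY,degrees=True).as_matrix()[:2,:2]
f=lambda u,v,h:np.round(Rz.T@(atz(d,390+(u-392)/2.8,200+v/2.8,h)[:2]-TC)*1000,1)
print("lip",f(536,188,.032),f(612,205,.032),"tablets",f(526,252,.015),f(553,262,.015),f(577,284,.015),"tray near",f(492,289,.022),f(604,314,.022))
# from pose
p,R=meas(); l=p+R.apply([.071,0,.060]); print("lip by pose",Rz.T@(l[:2]-TC)*1000,l[2])
plan([(lip(.015,.0025,.008,2),tool(TY,2),4),(lip(.013,.0025,.0025,2),tool(TY,2),6)],fingers=-1,start=meas())
E
```

```text
lip [10.5 27.5] [ 10.7 -33.3] tablets [-38.7  22.7] [-41.7   0.4] [-54.5 -21.3] tray near [-74.3  44.7] [-73.7 -44.4]
lip by pose [13.00974283  2.54081291] 0.029067133396451283
[{"wx":-0.0,"wy":-0.0,"wz":-0.1,"dx":-0.0003,"dy":0.0001,"dz":0.0052,"fingers":-1},{"wx":-0.1,"wy":-0.1,"wz":-0.2,"dx":-0.0006,"dy":0.0002,"dz":0.0105,"fingers":-1},{"wx":-0.1,"wy":-0.1,"wz":-0.3,"dx":-0.0009,"dy":0.0003,"dz":0.0157,"fingers":-1},{"wx":-0.1,"wy":-0.2,"wz":-0.4,"dx":-0.0011,"dy":0.0004,"dz":0.0209,"fingers":-1},{"wx":-0.1,"wy":-0.2,"wz":-0.4,"dx":-0.0008,"dy":0.0004,"dz":0.0218,"fingers":-1},{"wx":-0.1,"wy":-0.2,"wz":-0.4,"dx":-0.0004,"dy":0.0004,"dz":0.0227,"fingers":-1},{"wx":-0.1,"wy":-0.2,"wz":-0.4,"dx":-0.0,"dy":0.0004,"dz":0.0236,"fingers":-1},{"wx":-0.1,"wy":-0.2,"wz":-0.4,"dx":0.0003,"dy":0.0004,"dz":0.0245,"fingers":-1},{"wx":-0.1,"wy":-0.2,"wz":-0.4,"dx":0.0007,"dy":0.0004,"dz":0.0254,"fingers":-1},{"wx":-0.1,"wy":-0.2,"wz":-0.4,"dx":0.001,"dy":0.0004,"dz":0.0263,"fingers":-1}]
```

Request:
{"method": "send_rows", "body": {"increments": [{"wx": 0,"wy": 0,"wz": 0,"dx": 0,"dy": 0.001,"dz": 0.002,"fingers": -1},{"wx": 0,"wy": 0,"wz": 0,"dx": 0,"dy": 0.002,"dz": 0.005,"fingers": -1},{"wx": 0,"wy": 0,"wz": 0,"dx": 0,"dy": 0.003,"dz": 0.01,"fingers": -1},{"wx": 0,"wy": 0,"wz": 0,"dx": 0,"dy": 0.003,"dz": 0.015,"fingers": -1},{"wx": 0,"wy": 0,"wz": 0,"dx": 0,"dy": 0.003,"dz": 0.019,"fingers": -1},{"wx": 0,"wy": 0,"wz": 0,"dx": 0,"dy": 0.003,"dz": 0.022,"fingers": -1},{"wx": 0,"wy": 0,"wz": 0,"dx": 0,"dy": 0.003,"dz": 0.0235,"fingers": -1},{"wx": 0,"wy": 0,"wz": 0,"dx": 0,"dy": 0.003,"dz": 0.025,"fingers": -1},{"wx": 0,"wy": 0,"wz": 0,"dx": 0,"dy": 0.003,"dz": 0.026,"fingers": -1},{"wx": 0,"wy": 0,"wz": 0,"dx": 0,"dy": 0.003,"dz": 0.026,"fingers": -1}]}}

```text
time_s: 6.4
ee_pos: [0.5862, -0.214, 0.0669]
tcp_rot: [0.017, 0.109, 0.994, -0.003]
force: [-0.0, -0.4, -0.8]
finger_gap: 0.013
gripper_force: 78.1
```

```bash
python3 - <<'E'
from scoopfit import *
p,R=meas(); o=arm.get_obs(); l=p+R.apply([.071,0,.060]); print(l[2],o["force"],o["torque"])
E
```

```text
0.00447901142452109 [-0.03431923 -0.40695057 -0.75585172] [ 0.03418343  0.07793041 -0.01043519]
```

Request:
{"method": "send_rows", "body": {"increments": [{"wx": 0,"wy": 0,"wz": 0,"dx": 0.002,"dy": 0,"dz": 0.0005,"fingers": -1},{"wx": 0,"wy": 0,"wz": 0,"dx": 0.004,"dy": 0,"dz": 0.001,"fingers": -1},{"wx": 0,"wy": 0,"wz": 0,"dx": 0.006,"dy": 0,"dz": 0.0015,"fingers": -1},{"wx": 0,"wy": 0,"wz": 0,"dx": 0.01,"dy": 0,"dz": 0.0015,"fingers": -1},{"wx": 0,"wy": 0,"wz": 0,"dx": 0.014,"dy": 0,"dz": 0.0015,"fingers": -1},{"wx": 0,"wy": 0,"wz": 0,"dx": 0.018,"dy": 0,"dz": 0.0013,"fingers": -1},{"wx": 0,"wy": 0,"wz": 0,"dx": 0.022,"dy": 0,"dz": 0.0012,"fingers": -1},{"wx": 0,"wy": 0,"wz": 0,"dx": 0.026,"dy": 0,"dz": 0.001,"fingers": -1},{"wx": 0,"wy": 0,"wz": 0,"dx": 0.03,"dy": 0,"dz": 0.001,"fingers": -1},{"wx": 0,"wy": 0,"wz": 0,"dx": 0.034,"dy": 0,"dz": 0.0008,"fingers": -1}]}}

```text
time_s: 7.4
ee_pos: [0.5535, -0.207, 0.0658]
tcp_rot: [0.018, 0.109, 0.994, -0.004]
force: [1.8, 0.0, 5.6]
finger_gap: 0.0126
gripper_force: 79.1
```

```bash
python3 - <<'E'
from scoopfit import *
p,R=meas(); o=arm.get_obs(); l=p+R.apply([.071,0,.060]); print(l[2],o["force"],o["torque"],(tool(TY,2).inv()*R).as_rotvec(degrees=True))
Rz=Ro.from_euler("z",TY,degrees=True).as_matrix()[:2,:2]; print("lip tray",Rz.T@(l[:2]-TC)*1000)
d=eyes.get_image("top"); s=eyes.get_image("scene")
im=np.hstack([s["color"][150:290,330:470],d["color"][200:340,390:530]])
cv2.imwrite("pics/g3.png",cv2.resize(im,None,fx=2.8,fy=2.8,interpolation=cv2.INTER_CUBIC)[:,:,::-1])
E
```

```text
0.0032054092005736196 [1.80076362 0.02318988 5.6061437 ] [ 0.07866969 -0.00659179  0.00402718] [ 0.18649373 -0.1398076   0.33889556]
lip tray [-17.08232023   5.28370912]
```

View pics/g3.png

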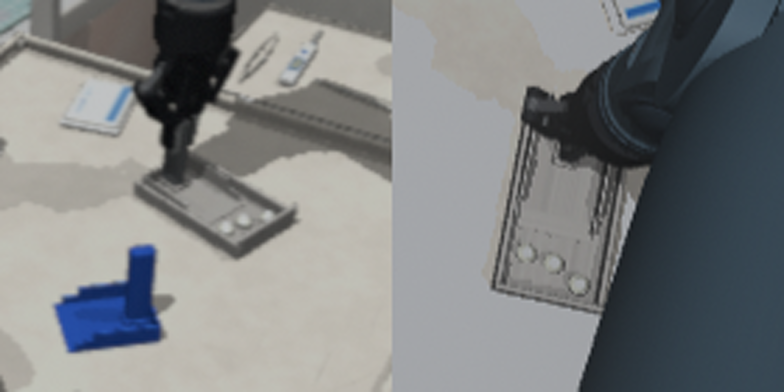

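Request:
{"method": "send_rows", "body": {"increments": [{"wx": 0,"wy": 0,"wz": 0,"dx": 0.004,"dy": 0,"dz": -0.0001,"fingers": -1},{"wx": 0,"wy": 0,"wz": 0,"dx": 0.008,"dy": 0,"dz": -0.0003,"fingers": -1},{"wx": 0,"wy": 0,"wz": 0,"dx": 0.012,"dy": 0,"dz": -0.0004,"fingers": -1},{"wx": 0,"wy": 0,"wz": 0,"dx": 0.016,"dy": 0,"dz": -0.0006,"fingers": -1},{"wx": 0,"wy": 0,"wz": 0,"dx": 0.02,"dy": 0,"dz": -0.0007,"fingers": -1},{"wx": 0,"wy": 0,"wz": 0,"dx": 0.024,"dy": 0,"dz": -0.0008,"fingers": -1},{"wx": 0,"wy": 0,"wz": 0,"dx": 0.028,"dy": 0,"dz": -0.001,"fingers": -1},{"wx": 0,"wy": 0,"wz": 0,"dx": 0.032,"dy": 0,"dz": -0.0011,"fingers": -1},{"wx": 0,"wy": 0,"wz": 0,"dx": 0.036,"dy": 0,"dz": -0.0013,"fingers": -1},{"wx": 0,"wy": 0,"wz": 0,"dx": 0.04,"dy": 0,"dz": -0.0014,"fingers": -1}]}}

```text
time_s: 8.5
ee_pos: [0.5149, -0.1984, 0.0659]
tcp_rot: [0.019, 0.109, 0.994, -0.004]
force: [2.3, 0.1, 5.1]
finger_gap: 0.0126
gripper_force: 79.1
```

```bash
python3 - <<'E'
from scoopfit import *
p,R=meas(); o=arm.get_obs(); l=p+R.apply([.071,0,.060]); print(l[2],o["force"],o["torque"],(tool(TY,2).inv()*R).as_rotvec(degrees=True))
Rz=Ro.from_euler("z",TY,degrees=True).as_matrix()[:2,:2]; print("lip tray",Rz.T@(l[:2]-TC)*1000)
d=eyes.get_image("top"); s=eyes.get_image("scene")
im=np.hstack([s["color"][190:260,390:460],d["color"][250:320,410:480]])
cv2.imwrite("pics/g4.png",cv2.resize(im,None,fx=5.6,fy=5.6,interpolation=cv2.INTER_CUBIC)[:,:,::-1])
E
```

```text
0.0032662894704319906 [2.31867228 0.11588941 5.0909033 ] [-0.00041774 -0.09839935  0.01338969] [ 0.18952033 -0.1902142   0.34001465]
lip tray [-56.60463008   5.46521758]
```

View pics/g4.png

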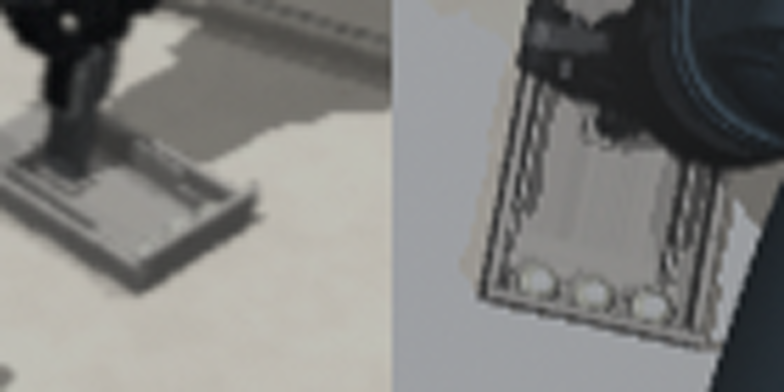

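The three tablets are lined up against the end wall, all within the scoop's mouth. I'll push the lip under them.

Request:
{"method": "send_rows", "body": {"increments": [{"wx": 0,"wy": 0,"wz": 0,"dx": 0.001,"dy": 0,"dz": 0,"fingers": -1},{"wx": 0,"wy": 0,"wz": 0,"dx": 0.0025,"dy": 0,"dz": 0,"fingers": -1},{"wx": 0,"wy": 0,"wz": 0,"dx": 0.004,"dy": 0,"dz": 0,"fingers": -1},{"wx": 0,"wy": 0,"wz": 0,"dx": 0.0055,"dy": 0,"dz": -0.0001,"fingers": -1},{"wx": 0,"wy": 0,"wz": 0,"dx": 0.007,"dy": 0,"dz": -0.0001,"fingers": -1},{"wx": 0,"wy": 0,"wz": 0,"dx": 0.008,"dy": 0,"dz": -0.0001,"fingers": -1},{"wx": 0,"wy": 0,"wz": 0,"dx": 0.009,"dy": 0,"dz": -0.0001,"fingers": -1},{"wx": 0,"wy": 0,"wz": 0,"dx": 0.01,"dy": 0,"dz": -0.0002,"fingers": -1},{"wx": 0,"wy": 0,"wz": 0,"dx": 0.0105,"dy": 0,"dz": -0.0002,"fingers": -1},{"wx": 0,"wy": 0,"wz": 0,"dx": 0.0105,"dy": 0,"dz": -0.0002,"fingers": -1}]}}

```text
time_s: 9.6
ee_pos: [0.5045, -0.1961, 0.0658]
tcp_rot: [0.018, 0.109, 0.994, -0.004]
force: [1.6, -0.4, 7.7]
finger_gap: 0.0128
gripper_force: 79.2
```

```bash
cat >> scoopfit.py <<'E'
def tab(d,fn=None):
    """white blobs near the tray end in the top view"""
    g=d["color"][265:315,425:475]
    if fn: cv2.imwrite(fn,cv2.resize(g,None,fx=8,fy=8,interpolation=cv2.INTER_CUBIC)[:,:,::-1])
    W=cloud(d)[265:315,425:475]; Rz=Ro.from_euler("z",TY,degrees=True).as_matrix()[:2,:2]
    g1=cv2.cvtColor(g,cv2.COLOR_RGB2GRAY); hi=(g1>165).astype(np.uint8)
    n,lab,st,ce=cv2.connectedComponentsWithStats(hi)
    for i in range(1,n):
        if 8<st[i,4]<120:
            m=lab==i; w=np.nanmedian(W[m],0); print("blob",st[i,4],np.round(ce[i]+[425,265],1),"tray",np.round(Rz.T@(w[:2]-TC)*1000,1),"z",round(w[2]*1000,1))
def rep():
    p,R=meas(); o=arm.get_obs(); l=p+R.apply([.071,0,.060]); Rz=Ro.from_euler("z",TY,degrees=True).as_matrix()[:2,:2]
    print("lip tray",np.round(Rz.T@(l[:2]-TC)*1000,1),"z",round(l[2]*1000,1),"F",o["force"].round(1),"rot",(tool(TY,2).inv()*R).as_rotvec(degrees=True).round(2),"t",o["time_s"],"gap",o["finger_gap"])
E
python3 - <<'E'
from scoopfit import *
rep(); tab(eyes.get_image("top"),"pics/g5.png")
E
```

```text
lip tray [-67.3   5.5] z 3.1 F [ 1.6 -0.4  7.7] rot [ 0.2  -0.15  0.34] t 9.6 gap 0.012829865104894433
```

```bash
cat >> scoopfit.py <<'E'
def tabz(d):
    """profile: tray x extent of points 8-30 mm high per 6 mm strip of y"""
    W=cloud(d).reshape(-1,3); Rz=Ro.from_euler("z",TY,degrees=True).as_matrix()[:2,:2]; L=np.c_[(W[:,:2]-TC)@Rz,W[:,2]]*1000
    g=cv2.cvtColor(d["color"],cv2.COLOR_RGB2GRAY).reshape(-1)
    for y in range(-33,34,6):
        m=(abs(L[:,1]-y)<3)&(L[:,0]>-75)&(L[:,0]<-30)&(L[:,2]<40); o=np.argsort(L[m][:,0]); print(y,[(round(a),round(b),int(c)) for a,b,c in np.c_[L[m][o][:,[0,2]],g[m][o]][::2]])
E
python3 - <<'E'
from scoopfit import *
tabz(eyes.get_image("top"))
E
```

```text
-33 [(-75, -2, 156), (-72, -2, 133), (-72, 23, 105), (-70, 23, 134), (-69, 27, 129), (-64, 2, 114), (-63, 4, 113), (-62, 0, 117), (-59, 5, 116), (-57, 4, 81), (-55, 3, 85), (-54, 1, 118), (-52, 1, 135), (-49, 1, 116), (-47, 2, 117), (-45, 5, 117), (-43, 4, 69), (-41, 5, 69), (-38, 1, 68), (-35, 0, 68), (-33, 5, 116)]
-27 [(-74, 1, 156), (-73, -5, 156), (-72, 3, 102), (-72, 8, 88), (-71, 25, 119), (-69, 24, 114), (-65, 4, 110), (-63, 3, 77), (-61, 11, 78), (-60, 2, 91), (-59, 18, 97), (-57, 11, 57), (-55, 17, 141), (-53, 19, 143), (-51, 6, 80), (-50, 4, 79), (-48, 14, 80), (-47, 1, 91), (-46, 18, 71), (-45, 2, 95), (-44, 19, 46), (-42, 23, 144), (-41, 7, 65), (-39, 13, 53), (-37, 25, 91), (-37, 13, 53), (-35, 26, 110), (-34, 6, 106), (-33, 19, 43), (-32, 9, 52), (-31, 20, 50)]
-21 [(-75, 0, 156), (-73, -2, 156), (-72, -2, 110), (-72, 21, 106), (-71, 27, 128), (-69, 24, 128), (-65, 14, 139), (-63, 18, 145), (-59, 16, 122), (-54, 0, 113), (-53, 3, 135), (-52, 3, 118), (-51, 5, 133), (-49, 6, 132), (-46, 6, 132), (-44, 8, 132), (-43, 6, 112), (-41, 6, 122), (-39, 3, 133), (-39, 2, 117), 
[... 3169 characters left out ...]
9, 130), (-66, 9, 120), (-65, 10, 89), (-64, 3, 118), (-62, 15, 154), (-62, 3, 120), (-60, 20, 152), (-58, 13, 117), (-57, 4, 117), (-54, 1, 117), (-53, 7, 120), (-51, 5, 135), (-50, 3, 129), (-49, 9, 135), (-46, 7, 134), (-43, 6, 134), (-42, 8, 101), (-41, 6, 133), (-39, 7, 135), (-37, 6, 85), (-36, 4, 133), (-33, 1, 134), (-32, 10, 133)]
33 [(-74, -2, 157), (-73, 27, 74), (-72, 8, 93), (-72, 11, 69), (-72, 23, 107), (-71, 22, 124), (-69, 27, 114), (-66, 3, 97), (-65, 2, 125), (-63, 2, 72), (-61, 4, 108), (-60, 5, 119), (-58, 6, 134), (-56, 4, 139), (-54, 5, 106), (-52, 6, 88), (-49, 3, 83), (-47, 5, 134), (-47, 7, 133), (-44, 3, 100), (-40, 4, 86), (-35, 9, 86), (-33, 7, 81), (-33, 6, 85)]
```

Request:
{"method": "send_rows", "body": {"increments": [{"wx": 0,"wy": 0,"wz": 0,"dx": 0.0005,"dy": 0,"dz": 0,"fingers": -1},{"wx": 0,"wy": 0,"wz": 0,"dx": 0.001,"dy": 0,"dz": 0,"fingers": -1},{"wx": 0,"wy": 0,"wz": 0,"dx": 0.0013,"dy": 0,"dz": 0,"fingers": -1},{"wx": 0,"wy": 0,"wz": 0,"dx": 0.0016,"dy": 0,"dz": 0,"fingers": -1},{"wx": 0,"wy": 0,"wz": 0,"dx": 0.0018,"dy": 0,"dz": 0,"fingers": -1},{"wx": 0,"wy": 0,"wz": 0,"dx": 0.002,"dy": 0,"dz": 0,"fingers": -1},{"wx": 0,"wy": 0,"wz": 0,"dx": 0.002,"dy": 0,"dz": 0,"fingers": -1},{"wx": 0,"wy": 0,"wz": 0,"dx": 0.002,"dy": 0,"dz": 0,"fingers": -1},{"wx": 0,"wy": 0,"wz": 0,"dx": 0.002,"dy": 0,"dz": 0,"fingers": -1},{"wx": 0,"wy": 0,"wz": 0,"dx": 0.002,"dy": 0,"dz": 0,"fingers": -1}]}}

```text
time_s: 10.7
ee_pos: [0.504, -0.196, 0.0661]
tcp_rot: [0.02, 0.109, 0.994, -0.004]
force: [4.2, -1.0, 6.7]
finger_gap: 0.0128
gripper_force: 79.2
```

```bash
python3 - <<'E'
from scoopfit import *
rep(); print(arm.get_obs()["qpos"].round(3))
# tilt mouth-up about the heel (84 mm behind lip)
p,R=meas(); t=2.0; yaw=TY-.34
heel=p+R.apply([-.013,0,.060])
def H(a,dz,dx=0): 
    Q=Ro.from_euler("z",yaw,degrees=True)*Ro.from_euler("y",-a,degrees=True)
    return heel+Q.apply([-.013,0,.060])+[0,0,dz]+Ro.from_euler("z",yaw,degrees=True).apply([dx,0,0])
print(heel)
T=[(-1,.001),(-4,.003),(-7,.005),(-10,.007),(-13,.009),(-16,.012),(-19,.015),(-22,.018),(-25,.022),(-28,.026)]
plan([(H(a,z,.0005),tool(yaw,a),1) for a,z in T],fingers=-1,start=(p,R))
E
```

```text
lip tray [-67.6   5.5] z 3.3 F [ 4.2 -1.   6.7] rot [ 0.19 -0.31  0.32] t 10.7 gap 0.012779292851681119
[-0.493  0.399 -0.371  0.761  0.008 -0.274]
[ 0.5189951  -0.199565    0.00666548]
[{"wx":-0.2,"wy":3.3,"wz":0.0,"dx":-0.004,"dy":-0.0002,"dz":-0.0016,"fingers":-1},{"wx":-0.2,"wy":6.3,"wz":0.0,"dx":-0.0073,"dy":-0.0002,"dz":-0.004,"fingers":-1},{"wx":-0.2,"wy":9.3,"wz":0.0,"dx":-0.0106,"dy":-0.0002,"dz":-0.0063,"fingers":-1},{"wx":-0.2,"wy":12.3,"wz":-0.0,"dx":-0.0139,"dy":-0.0002,"dz":-0.0084,"fingers":-1},{"wx":-0.2,"wy":15.3,"wz":-0.0,"dx":-0.0172,"dy":-0.0002,"dz":-0.0103,"fingers":-1},{"wx":-0.2,"wy":18.3,"wz":-0.0,"dx":-0.0205,"dy":-0.0002,"dz":-0.013,"fingers":-1},{"wx":-0.2,"wy":21.3,"wz":-0.0,"dx":-0.0238,"dy":-0.0002,"dz":-0.0156,"fingers":-1},{"wx":-0.2,"wy":24.3,"wz":-0.0,"dx":-0.0271,"dy":-0.0002,"dz":-0.018,"fingers":-1},{"wx":-0.2,"wy":27.3,"wz":-0.0,"dx":-0.0304,"dy":-0.0002,"dz":-0.0212,"fingers":-1},{"wx":-0.2,"wy":30.3,"wz":-0.0,"dx":-0.0336,"dy":-0.0003,"dz":-0.0243,"fingers":-1}]
```

Request:
{"method": "send_rows", "body": {"increments": [{"wx": 0,"wy": 2,"wz": 0,"dx": -0.002,"dy": 0,"dz": 0,"fingers": -1},{"wx": 0,"wy": 4,"wz": 0,"dx": -0.0045,"dy": 0,"dz": -0.0015,"fingers": -1},{"wx": 0,"wy": 7,"wz": 0,"dx": -0.008,"dy": 0,"dz": -0.0045,"fingers": -1},{"wx": 0,"wy": 10,"wz": 0,"dx": -0.0115,"dy": 0,"dz": -0.007,"fingers": -1},{"wx": 0,"wy": 13,"wz": 0,"dx": -0.0147,"dy": 0,"dz": -0.009,"fingers": -1},{"wx": 0,"wy": 16.5,"wz": 0,"dx": -0.0185,"dy": 0,"dz": -0.0113,"fingers": -1},{"wx": 0,"wy": 20,"wz": 0,"dx": -0.0223,"dy": 0,"dz": -0.0143,"fingers": -1},{"wx": 0,"wy": 23.5,"wz": 0,"dx": -0.0262,"dy": 0,"dz": -0.0173,"fingers": -1},{"wx": 0,"wy": 27,"wz": 0,"dx": -0.03,"dy": 0,"dz": -0.021,"fingers": -1},{"wx": 0,"wy": 30.3,"wz": 0,"dx": -0.0336,"dy": 0,"dz": -0.0243,"fingers": -1}]}}

```text
time_s: 11.7
ee_pos: [0.5325, -0.2017, 0.0894]
tcp_rot: [-0.246, 0.106, 0.963, 0.026]
force: [-0.0, 0.2, -1.6]
finger_gap: 0.0131
gripper_force: 78.1
```

```bash
python3 - <<'E'
from scoopfit import *
rep(); 
d=eyes.get_image("top"); s=eyes.get_image("scene")
im=np.hstack([s["color"][180:260,380:460],d["color"][240:320,410:490]])
cv2.imwrite("pics/g6.png",cv2.resize(im,None,fx=5,fy=5,interpolation=cv2.INTER_CUBIC)[:,:,::-1])
E
```

```text
lip tray [-61.1   6.2] z 70.7 F [-0.   0.2 -1.6] rot [3.000e-02 3.062e+01 3.700e-01] t 11.7 gap 0.013052685371985114
```

View pics/g6.png

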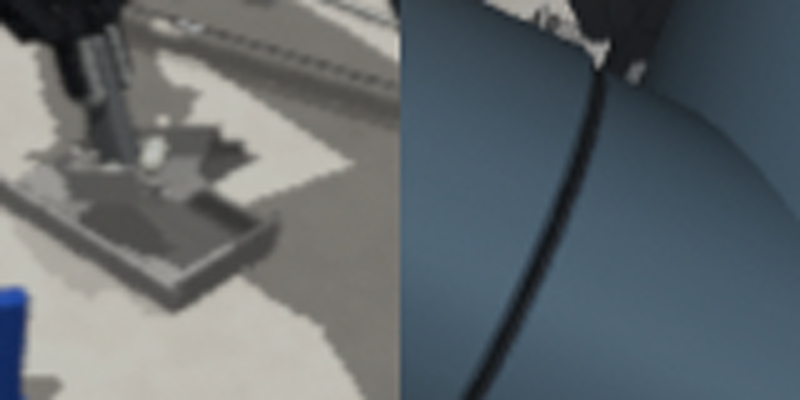

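The tray is empty. Tablets are visible in the back of the raised scoop at crop (152,152) and (162,120), and the extra load of about 0.35 N matches three tablets. I'll carry it to the hopper.

```bash
cat >> scoopfit.py <<'E'
HC=np.array([.5583,.2185]); MY=14.5
def hop(dx,z,tilt,yaw=MY): return grip_tcp(np.r_[HC+dx*np.array([np.cos(np.radians(yaw)),np.sin(np.radians(yaw))]),z],yaw,tilt)
E
python3 - <<'E'
from scoopfit import *
p,R=meas(); a=hop(.005,.155,-12); print(p,a)
A=np.array([.55,-.17,.19]); B=A+(a-A)*.88; B[2]=.215
plan([(A,tool(-11,-25),5),(B,tool(11,-18),11),(a,tool(MY,-12),4)],fingers=-1,start=(p,R))
E
```

```text
[ 0.53295177 -0.20172186  0.08711337] [0.64245447 0.24026383 0.19892713]
[{"wx":0.1,"wy":-0.7,"wz":-0.3,"dx":0.0082,"dy":0.0069,"dz":-0.019,"fingers":-1},{"wx":0.2,"wy":-1.5,"wz":-0.6,"dx":0.0163,"dy":0.0138,"dz":-0.038,"fingers":-1},{"wx":0.4,"wy":-2.2,"wz":-0.8,"dx":0.0245,"dy":0.0207,"dz":-0.057,"fingers":-1},{"wx":0.5,"wy":-2.9,"wz":-1.1,"dx":0.0326,"dy":0.0276,"dz":-0.076,"fingers":-1},{"wx":0.6,"wy":-3.6,"wz":-1.4,"dx":0.0408,"dy":0.0345,"dz":-0.095,"fingers":-1},{"wx":1.4,"wy":-4.3,"wz":-3.2,"dx":0.0418,"dy":0.0682,"dz":-0.0971,"fingers":-1},{"wx":2.2,"wy":-4.9,"wz":-5.1,"dx":0.0428,"dy":0.1018,"dz":-0.0992,"fingers":-1},{"wx":3.0,"wy":-5.5,"wz":-6.9,"dx":0.0438,"dy":0.1355,"dz":-0.1013,"fingers":-1},{"wx":3.8,"wy":-6.1,"wz":-8.8,"dx":0.0449,"dy":0.1691,"dz":-0.1033,"fingers":-1},{"wx":4.5,"wy":-6.8,"wz":-10.6,"dx":0.0459,"dy":0.2027,"dz":-0.1054,"fingers":-1}]
[{"wx":0.8,"wy":-0.6,"wz":-1.9,"dx":-0.0056,"dy":0.033,"dz":-0.0045,"fingers":-1},{"wx":1.5,"wy":-1.2,"wz":-3.7,"dx":-0.0111,"dy":0.066,"dz":-0.0089,"fingers":-1},{"wx":2.2,"wy":-1.9,"wz":-5.6,"dx":-0.0167,"dy":0.0989,"dz":-0.0133,"fingers":-1},{"wx":3.0,"wy":-2.5,"wz":-7.5,"dx":-0.0223,"dy":0.1319,"dz":-0.0178,"fingers":-1},{"wx":3.7,"wy":-3.1,"wz":-9.3,"dx":-0.0278,"dy":0.1648,"dz":-0.0222,"fingers":-1},{"wx":4.4,"wy":-3.7,"wz":-11.2,"dx":-0.0334,"dy":0.1978,"dz":-0.0266,"fingers":-1},{"wx":4.6,"wy":-5.2,"wz":-12.1,"dx":-0.0373,"dy":0.2101,"dz":-0.0238,"fingers":-1},{"wx":4.7,"wy":-6.7,"wz":-13.0,"dx":-0.0412,"dy":0.2225,"dz":-0.0209,"fingers":-1},{"wx":4.8,"wy":-8.2,"wz":-13.9,"dx":-0.045,"dy":0.2348,"dz":-0.0181,"fingers":-1},{"wx":4.9,"wy":-9.7,"wz":-14.8,"dx":-0.0489,"dy":0.2471,"dz":-0.0152,"fingers":-1}]
```

Request:
{"method": "send_rows", "body": {"increments": [{"wx": 0.1,"wy": -0.5,"wz": -0.2,"dx": 0.005,"dy": 0.003,"dz": -0.01,"fingers": -1},{"wx": 0.2,"wy": -1.2,"wz": -0.5,"dx": 0.014,"dy": 0.01,"dz": -0.03,"fingers": -1},{"wx": 0.4,"wy": -2.2,"wz": -0.8,"dx": 0.0245,"dy": 0.018,"dz": -0.055,"fingers": -1},{"wx": 0.5,"wy": -2.9,"wz": -1.1,"dx": 0.0326,"dy": 0.03,"dz": -0.075,"fingers": -1},{"wx": 0.7,"wy": -3.6,"wz": -1.6,"dx": 0.04,"dy": 0.046,"dz": -0.089,"fingers": -1},{"wx": 1.4,"wy": -4.3,"wz": -3.2,"dx": 0.042,"dy": 0.07,"dz": -0.096,"fingers": -1},{"wx": 2.2,"wy": -4.9,"wz": -5.1,"dx": 0.043,"dy": 0.1,"dz": -0.099,"fingers": -1},{"wx": 3.0,"wy": -5.5,"wz": -6.9,"dx": 0.044,"dy": 0.134,"dz": -0.101,"fingers": -1},{"wx": 3.8,"wy": -6.1,"wz": -8.8,"dx": 0.045,"dy": 0.1685,"dz": -0.1033,"fingers": -1},{"wx": 4.5,"wy": -6.8,"wz": -10.6,"dx": 0.0459,"dy": 0.2027,"dz": -0.1054,"fingers": -1}]}}

```text
time_s: 12.8
ee_pos: [0.5867, -0.0038, 0.2064]
tcp_rot: [-0.185, 0.007, 0.983, 0.004]
force: [0.1, 0.7, -1.7]
finger_gap: 0.0133
gripper_force: 78.1
```

Request:
{"method": "send_rows", "body": {"increments": [{"wx": 0.8,"wy": -0.6,"wz": -1.9,"dx": -0.0056,"dy": 0.033,"dz": -0.0045,"fingers": -1},{"wx": 1.5,"wy": -1.2,"wz": -3.7,"dx": -0.011,"dy": 0.066,"dz": -0.009,"fingers": -1},{"wx": 2.2,"wy": -1.9,"wz": -5.6,"dx": -0.0167,"dy": 0.099,"dz": -0.0133,"fingers": -1},{"wx": 3.0,"wy": -2.5,"wz": -7.5,"dx": -0.0223,"dy": 0.132,"dz": -0.0178,"fingers": -1},{"wx": 3.7,"wy": -3.1,"wz": -9.3,"dx": -0.0278,"dy": 0.163,"dz": -0.022,"fingers": -1},{"wx": 4.2,"wy": -3.7,"wz": -11,"dx": -0.0325,"dy": 0.19,"dz": -0.026,"fingers": -1},{"wx": 4.5,"wy": -5.2,"wz": -12.1,"dx": -0.0373,"dy": 0.21,"dz": -0.0238,"fingers": -1},{"wx": 4.7,"wy": -6.7,"wz": -13,"dx": -0.0412,"dy": 0.226,"dz": -0.0209,"fingers": -1},{"wx": 4.8,"wy": -8.2,"wz": -14,"dx": -0.045,"dy": 0.2385,"dz": -0.018,"fingers": -1},{"wx": 4.9,"wy": -9.7,"wz": -14.8,"dx": -0.0489,"dy": 0.2471,"dz": -0.0152,"fingers": -1}]}}

```text
time_s: 13.8
ee_pos: [0.6416, 0.2422, 0.2032]
tcp_rot: [-0.099, -0.127, 0.987, -0.015]
force: [-0.1, -0.6, -1.1]
finger_gap: 0.0128
gripper_force: 78.1
```

```bash
python3 - <<'E'
from scoopfit import *
o=arm.get_obs(); print(o["time_s"],o["force"].round(2),o["qpos"].round(2),o["finger_gap"])
p,R=meas(); print(p,(tool(MY,-12).inv()*R).as_rotvec(degrees=True))
d=eyes.get_image("top"); s=eyes.get_image("scene"); np.savez("pics/s7.npz",**s)
im=np.hstack([s["color"][215:325,225:335],d["color"][180:290,210:320]])
cv2.imwrite("pics/g7.png",cv2.resize(im,None,fx=3.6,fy=3.6,interpolation=cv2.INTER_CUBIC)[:,:,::-1])
T=[(-6,.006,.150),(2,.006,.143),(10,.006,.135),(18,.006,.125),(25,.006,.115),(31,.006,.108),(37,.006,.103),(42,.006,.100),(46,.006,.099),(50,.006,.099)]
plan([(hop(x,z,a),tool(MY,a),1) for a,x,z in T],fingers=-1,start=(p,R))
E
```

```text
13.8 [-0.09 -0.59 -1.14] [ 0.27  0.88  0.84  1.73 -0.    0.01] 0.012785716154428204
[0.64162661 0.24217441 0.20318546] [ 0.25165458 -0.46674905 -0.14159456]
[{"wx":-0.2,"wy":-5.5,"wz":0.2,"dx":0.0035,"dy":-0.002,"dz":0.0017,"fingers":-1},{"wx":-0.2,"wy":-13.5,"wz":0.2,"dx":0.012,"dy":-0.002,"dz":0.0001,"fingers":-1},{"wx":-0.2,"wy":-21.5,"wz":0.2,"dx":0.0213,"dy":-0.002,"dz":0.0011,"fingers":-1},{"wx":-0.2,"wy":-29.5,"wz":0.2,"dx":0.0311,"dy":-0.002,"dz":0.0055,"fingers":-1},{"wx":-0.2,"wy":-36.5,"wz":0.2,"dx":0.04,"dy":-0.0019,"dz":0.0121,"fingers":-1},{"wx":-0.2,"wy":-42.5,"wz":0.2,"dx":0.0482,"dy":-0.0019,"dz":0.0172,"fingers":-1},{"wx":-0.2,"wy":-48.5,"wz":0.2,"dx":0.0569,"dy":-0.0018,"dz":0.0214,"fingers":-1},{"wx":-0.2,"wy":-53.5,"wz":0.2,"dx":0.0644,"dy":-0.0018,"dz":0.0245,"fingers":-1},{"wx":-0.2,"wy":-57.5,"wz":0.3,"dx":0.0707,"dy":-0.0018,"dz":0.0261,"fingers":-1},{"wx":-0.1,"wy":-61.5,"wz":0.3,"dx":0.0771,"dy":-0.0017,"dz":0.0272,"fingers":-1}]
```

View pics/g7.png

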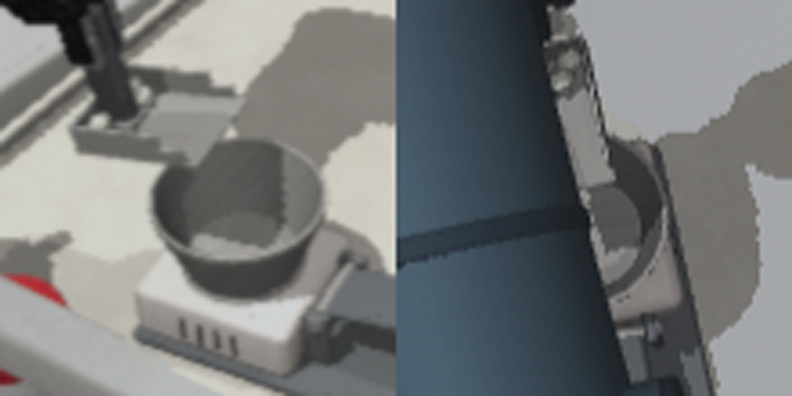

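Tablets are at the back of the scoop (scene crop (145,95), (125,125); top crop (568,58), (566,78)), and the lip is over the hopper mouth. Tipping slowly.

Request:
{"method": "send_rows", "body": {"increments": [{"wx": 0,"wy": -3,"wz": 0,"dx": 0.001,"dy": 0,"dz": 0.001,"fingers": -1},{"wx": 0,"wy": -7,"wz": 0,"dx": 0.004,"dy": 0.001,"dz": 0.001,"fingers": -1},{"wx": 0,"wy": -11,"wz": 0,"dx": 0.008,"dy": 0.001,"dz": 0.0005,"fingers": -1},{"wx": 0,"wy": -15,"wz": 0,"dx": 0.0125,"dy": 0.001,"dz": 0.0002,"fingers": -1},{"wx": 0,"wy": -19,"wz": 0,"dx": 0.017,"dy": 0.001,"dz": 0.0006,"fingers": -1},{"wx": 0,"wy": -23,"wz": 0,"dx": 0.022,"dy": 0.001,"dz": 0.002,"fingers": -1},{"wx": 0,"wy": -27,"wz": 0,"dx": 0.027,"dy": 0.001,"dz": 0.004,"fingers": -1},{"wx": 0,"wy": -30,"wz": 0,"dx": 0.031,"dy": 0.001,"dz": 0.006,"fingers": -1},{"wx": 0,"wy": -33.5,"wz": 0,"dx": 0.0355,"dy": 0.001,"dz": 0.009,"fingers": -1},{"wx": 0,"wy": -36.5,"wz": 0,"dx": 0.04,"dy": 0.001,"dz": 0.0121,"fingers": -1}]}}

```text
time_s: 14.9
ee_pos: [0.6006, 0.2299, 0.1987]
tcp_rot: [0.214, -0.124, 0.969, 0.025]
force: [-0.1, -0.4, -1.7]
finger_gap: 0.0129
gripper_force: 78.1
```

```bash
python3 - <<'E'
from scoopfit import *
p,R=meas(); print(p,(tool(MY,25).inv()*R).as_rotvec(degrees=True), hop(.006,.115,25)-p,arm.get_obs()["force"].round(2))
T=[(28,.111),(31,.107),(34,.104),(37,.102),(40,.100),(43,.099),(46,.098),(49,.098),(51,.098),(53,.098)]
plan([(hop(.006,z,a)+[0,.003,0],tool(MY,a),1) for a,z in T],fingers=-1,start=(p,R))
E
```

```text
[0.6005914  0.22992988 0.1986529 ] [ 0.22438931  0.08623172 -0.10590661] [ 0.0012663  -0.0001651   0.00073147] [-0.08 -0.42 -1.74]
[{"wx":-0.2,"wy":-3.1,"wz":0.1,"dx":0.0029,"dy":0.0024,"dz":0.0001,"fingers":-1},{"wx":-0.2,"wy":-6.1,"wz":0.1,"dx":0.008,"dy":0.0024,"dz":0.0003,"fingers":-1},{"wx":-0.2,"wy":-9.1,"wz":0.1,"dx":0.0128,"dy":0.0025,"dz":-0.0002,"fingers":-1},{"wx":-0.2,"wy":-12.1,"wz":0.1,"dx":0.0175,"dy":0.0025,"dz":-0.0015,"fingers":-1},{"wx":-0.2,"wy":-15.1,"wz":0.1,"dx":0.0222,"dy":0.0025,"dz":-0.0026,"fingers":-1},{"wx":-0.2,"wy":-18.1,"wz":0.1,"dx":0.0267,"dy":0.0025,"dz":-0.0043,"fingers":-1},{"wx":-0.2,"wy":-21.1,"wz":0.1,"dx":0.0313,"dy":0.0025,"dz":-0.0059,"fingers":-1},{"wx":-0.2,"wy":-24.1,"wz":0.2,"dx":0.0357,"dy":0.0025,"dz":-0.0081,"fingers":-1},{"wx":-0.2,"wy":-26.1,"wz":0.2,"dx":0.0386,"dy":0.0025,"dz":-0.0094,"fingers":-1},{"wx":-0.2,"wy":-28.1,"wz":0.2,"dx":0.0416,"dy":0.0025,"dz":-0.0107,"fingers":-1}]
```

Request:
{"method": "send_rows", "body": {"increments": [{"wx": 0,"wy": -3,"wz": 0,"dx": 0.003,"dy": 0.001,"dz": 0.0005,"fingers": -1},{"wx": 0,"wy": -6,"wz": 0,"dx": 0.008,"dy": 0.002,"dz": 0.0003,"fingers": -1},{"wx": 0,"wy": -9,"wz": 0,"dx": 0.0128,"dy": 0.0025,"dz": -0.0002,"fingers": -1},{"wx": 0,"wy": -12,"wz": 0,"dx": 0.0175,"dy": 0.0025,"dz": -0.0015,"fingers": -1},{"wx": 0,"wy": -15,"wz": 0,"dx": 0.022,"dy": 0.0025,"dz": -0.0026,"fingers": -1},{"wx": 0,"wy": -18,"wz": 0,"dx": 0.0267,"dy": 0.0025,"dz": -0.0043,"fingers": -1},{"wx": 0,"wy": -21,"wz": 0,"dx": 0.031,"dy": 0.0025,"dz": -0.006,"fingers": -1},{"wx": 0,"wy": -24,"wz": 0,"dx": 0.0357,"dy": 0.0025,"dz": -0.008,"fingers": -1},{"wx": 0,"wy": -26,"wz": 0,"dx": 0.0386,"dy": 0.0025,"dz": -0.0094,"fingers": -1},{"wx": 0,"wy": -28,"wz": 0,"dx": 0.0416,"dy": 0.0025,"dz": -0.0107,"fingers": -1}]}}

```text
time_s: 15.9
ee_pos: [0.5699, 0.2265, 0.1996]
tcp_rot: [0.437, -0.114, 0.89, 0.053]
force: [-0.8, 0.2, -1.0]
finger_gap: 0.0129
gripper_force: 78.3
```

Request:
{"method": "send_rows", "body": {"increments": [{"wx": 0,"wy": -1,"wz": 0,"dx": 0.001,"dy": 0,"dz": 0,"fingers": -1},{"wx": 0,"wy": -2,"wz": 0,"dx": 0.002,"dy": 0,"dz": -0.001,"fingers": -1},{"wx": 0,"wy": -3,"wz": 0,"dx": 0.003,"dy": 0,"dz": -0.002,"fingers": -1},{"wx": 0,"wy": -3,"wz": 0,"dx": 0.003,"dy": 0,"dz": -0.002,"fingers": -1},{"wx": 0,"wy": -3,"wz": 0,"dx": 0.003,"dy": 0,"dz": -0.002,"fingers": -1},{"wx": 0,"wy": -3,"wz": 0,"dx": 0.003,"dy": 0,"dz": -0.002,"fingers": -1},{"wx": 0,"wy": -3,"wz": 0,"dx": 0.003,"dy": 0,"dz": -0.002,"fingers": -1},{"wx": 0,"wy": -3,"wz": 0,"dx": 0.003,"dy": 0,"dz": -0.002,"fingers": -1},{"wx": 0,"wy": -3,"wz": 0,"dx": 0.003,"dy": 0,"dz": -0.002,"fingers": -1},{"wx": 0,"wy": -3,"wz": 0,"dx": 0.003,"dy": 0,"dz": -0.002,"fingers": -1}]}}

```text
time_s: 16.9
ee_pos: [0.5775, 0.2318, 0.206]
tcp_rot: [0.45, -0.113, 0.884, 0.053]
force: [0.6, -0.1, -1.0]
finger_gap: 0.0132
gripper_force: 78.3
```

```bash
python3 - <<'E'
from scoopfit import *
p,R=meas(); o=arm.get_obs(); print(o["time_s"],p,(tool(MY,53).inv()*R).as_rotvec(degrees=True),o["force"].round(2),o["qpos"].round(2))
# retreat: up 90 mm with the lip, back to level, then toward the scoop's old place
q=p+[0.0,0,.09]
plan([(q,R,3),(q+[.06,-.04,.02],tool(8,0),7)],fingers=-1,start=(p,R))
E
```

```text
16.9 [0.57748986 0.23181416 0.20600872] [ 0.38119762 -0.93221129 -0.21726891] [ 0.61 -0.11 -0.95] [ 0.3   0.02 -1.02 -0.41 -0.05  0.03]
[{"wx":0,"wy":0,"wz":0,"dx":-0.0242,"dy":-0.0002,"dz":-0.0177,"fingers":-1},{"wx":0,"wy":0,"wz":0,"dx":-0.0485,"dy":-0.0004,"dz":-0.0353,"fingers":-1},{"wx":0,"wy":0,"wz":0,"dx":-0.0727,"dy":-0.0006,"dz":-0.053,"fingers":-1},{"wx":0.4,"wy":7.7,"wz":0.9,"dx":-0.0791,"dy":-0.0083,"dz":-0.0491,"fingers":-1},{"wx":0.7,"wy":15.4,"wz":1.7,"dx":-0.0854,"dy":-0.016,"dz":-0.0451,"fingers":-1},{"wx":1.1,"wy":23.1,"wz":2.6,"dx":-0.0917,"dy":-0.0237,"dz":-0.0412,"fingers":-1},{"wx":1.5,"wy":30.8,"wz":3.5,"dx":-0.098,"dy":-0.0313,"dz":-0.0373,"fingers":-1},{"wx":1.9,"wy":38.5,"wz":4.3,"dx":-0.1044,"dy":-0.039,"dz":-0.0334,"fingers":-1},{"wx":2.2,"wy":46.2,"wz":5.2,"dx":-0.1107,"dy":-0.0467,"dz":-0.0295,"fingers":-1},{"wx":2.6,"wy":53.9,"wz":6.0,"dx":-0.117,"dy":-0.0544,"dz":-0.0255,"fingers":-1}]
```

```bash
python3 - <<'E'
from scoopfit import *
p,R=meas(); o=arm.get_obs(); l=p+R.apply([.071,0,.060]); print("lip rel hopper",l[:2]-HC,l[2])
T=[(49,.118),(43,.128),(37,.138),(31,.148),(24,.158),(17,.165),(10,.17),(4,.175),(0,.18),(0,.185)]
plan([(hop(.008+.001*i,z,a)+[0,.003,0],tool(MY,a),1) for i,(a,z) in enumerate(T)],fingers=-1,start=(p,R))
E
```

```text
lip rel hopper [0.02584193 0.01434207] 0.11329576046345609
[{"wx":-0.4,"wy":4.9,"wz":0.2,"dx":0.003,"dy":-0.0053,"dz":-0.0125,"fingers":-1},{"wx":-0.4,"wy":10.9,"wz":0.2,"dx":-0.0109,"dy":-0.0053,"dz":-0.0093,"fingers":-1},{"wx":-0.4,"wy":16.9,"wz":0.2,"dx":-0.0238,"dy":-0.0053,"dz":-0.0057,"fingers":-1},{"wx":-0.4,"wy":22.9,"wz":0.1,"dx":-0.0359,"dy":-0.0053,"dz":-0.0016,"fingers":-1},{"wx":-0.4,"wy":29.9,"wz":0.1,"dx":-0.0472,"dy":-0.0053,"dz":0.0043,"fingers":-1},{"wx":-0.4,"wy":36.9,"wz":0.1,"dx":-0.0548,"dy":-0.0053,"dz":0.0123,"fingers":-1},{"wx":-0.4,"wy":43.9,"wz":0.1,"dx":-0.0594,"dy":-0.0053,"dz":0.0215,"fingers":-1},{"wx":-0.5,"wy":49.9,"wz":0.0,"dx":-0.0629,"dy":-0.0052,"dz":0.029,"fingers":-1},{"wx":-0.5,"wy":53.9,"wz":0.0,"dx":-0.0662,"dy":-0.0052,"dz":0.0332,"fingers":-1},{"wx":-0.5,"wy":53.9,"wz":0.0,"dx":-0.0708,"dy":-0.0052,"dz":0.0311,"fingers":-1}]
```

Request:
{"method": "send_rows", "body": {"increments": [{"wx": 0,"wy": 4,"wz": 0,"dx": 0,"dy": 0,"dz": -0.0125,"fingers": -1},{"wx": 0,"wy": 10,"wz": 0,"dx": -0.011,"dy": 0,"dz": -0.0093,"fingers": -1},{"wx": 0,"wy": 16,"wz": 0,"dx": -0.0238,"dy": 0,"dz": -0.0057,"fingers": -1},{"wx": 0,"wy": 22,"wz": 0,"dx": -0.036,"dy": 0,"dz": -0.0016,"fingers": -1},{"wx": 0,"wy": 29,"wz": 0,"dx": -0.0472,"dy": 0,"dz": 0.0043,"fingers": -1},{"wx": 0,"wy": 36,"wz": 0,"dx": -0.0548,"dy": 0,"dz": 0.0123,"fingers": -1},{"wx": 0,"wy": 43,"wz": 0,"dx": -0.0594,"dy": 0,"dz": 0.0215,"fingers": -1},{"wx": 0,"wy": 49,"wz": 0,"dx": -0.063,"dy": 0,"dz": 0.029,"fingers": -1},{"wx": 0,"wy": 53,"wz": 0,"dx": -0.0662,"dy": 0,"dz": 0.0332,"fingers": -1},{"wx": 0,"wy": 53,"wz": 0,"dx": -0.07,"dy": 0,"dz": 0.031,"fingers": -1}]}}

```text
time_s: 17.9
ee_pos: [0.6431, 0.2484, 0.2397]
tcp_rot: [0.005, -0.124, 0.992, -0.003]
force: [0.6, 0.9, -2.6]
finger_gap: 0.0129
gripper_force: 78.2
```

```bash
python3 - <<'E'
from scoopfit import *
p,R=meas(); o=arm.get_obs(); print(o["time_s"],p,(tool(MY,0).inv()*R).as_rotvec(degrees=True),o["force"].round(2),o["qpos"].round(2))
s=eyes.get_image("scene"); np.savez("pics/s8.npz",**s); s0=dict(np.load("pics/scene0.npz"))
a=cv2.cvtColor(s["color"],7); b=cv2.cvtColor(s0["color"],7)
W=cloud(s); L=W-np.r_[HC,0]; m=(np.hypot(L[...,0],L[...,1])<.045)&(W[...,2]<.1)
# hopper floor bright/raised pixels
hi=(m&(a>150)).astype(np.uint8); n,lab,st,ce=cv2.connectedComponentsWithStats(hi)
print("max grey",a[m].max(),"before",b[m].max())
for i in range(1,n): print(st[i],ce[i].round(1),np.nanmedian(W[lab==i],0).round(4))
# scoop interior in the scoop frame
C=W.reshape(-1,3); Lc=R.inv().apply(np.nan_to_num(C)-p); Lc=np.c_[-Lc[:,0],Lc[:,1],-Lc[:,2]]*1000
k=(abs(Lc[:,1])<29)&(Lc[:,0]>-70)&(Lc[:,0]<8)&(Lc[:,2]>-62)&(Lc[:,2]<-35); print("scoop pts",k.sum(),"high",(Lc[k,2]>-50).sum(), np.percentile(a.reshape(-1)[k],[50,99]))
for q in Lc[k&(Lc[:,2]>-50)][::4].round(): print(q,end=" ")
E
```

```text
17.9 [0.64307482 0.24838216 0.23970188] [ 0.41798893 -0.56080089  0.20950814] [ 0.59  0.9  -2.55] [ 0.28  0.63  0.48  1.41 -0.01  0.03]
max grey 195 before 183
[301 278   6   5  20] [304. 280.] [0.5398 0.197  0.0709]
[281 280  10   6  37] [285.6 283.1] [0.5734 0.2279 0.0605]
[294 283   5   3  11] [296.1 283.8] [0.546  0.2177 0.0696]
[273 287  32  16  95] [285.5 297.4] [0.5475 0.2549 0.0533]
[307 297   1   1   1] [307. 297.] [0.5143 0.22   0.0498]
scoop pts 539 high 70 [134. 156.]
[  6.   4. -37.] [-10.  -8. -41.] [ -2.   5. -36.] [-10.  -1. -38.] [  5.   4. -42.] [ -6.   4. -39.] [-10.  -4. -43.] [  2.   4. -44.] [ -8.   4. -41.] [-12.  -5. -46.] [ -0.   4. -46.] [-11.   5. -41.] [  5.   5. -49.] [ -6.   3. -48.] [ -6.   6. -48.] [ -2.  26. -42.] [-18.  28. -43.] [-19.  28. -49.]
```

```bash
python3 - <<'E'
from scoopfit import *
p,R=meas()
plan([([.67,.02,.20],tool(-8),9),([.680,-.012,.12],tool(-12),4),([.680,-.012,.068],tool(-12),4),([.680,-.012,.0605],tool(-12),3)],fingers=-1,start=(p,R))
E
```

```text
[{"wx":-0.0,"wy":0.1,"wz":2.5,"dx":0.0034,"dy":-0.0253,"dz":0.0048,"fingers":-1},{"wx":-0.1,"wy":0.2,"wz":5.0,"dx":0.0069,"dy":-0.0506,"dz":0.0096,"fingers":-1},{"wx":-0.1,"wy":0.3,"wz":7.4,"dx":0.0103,"dy":-0.076,"dz":0.0145,"fingers":-1},{"wx":-0.1,"wy":0.4,"wz":9.9,"dx":0.0138,"dy":-0.1013,"dz":0.0193,"fingers":-1},{"wx":-0.1,"wy":0.5,"wz":12.4,"dx":0.0172,"dy":-0.1266,"dz":0.0241,"fingers":-1},{"wx":-0.2,"wy":0.6,"wz":14.9,"dx":0.0206,"dy":-0.1519,"dz":0.0289,"fingers":-1},{"wx":-0.2,"wy":0.7,"wz":17.3,"dx":0.0241,"dy":-0.1773,"dz":0.0337,"fingers":-1},{"wx":-0.2,"wy":0.8,"wz":19.8,"dx":0.0275,"dy":-0.2026,"dz":0.0386,"fingers":-1},{"wx":-0.2,"wy":0.9,"wz":22.3,"dx":0.031,"dy":-0.2279,"dz":0.0434,"fingers":-1},{"wx":-0.2,"wy":0.9,"wz":23.3,"dx":0.0308,"dy":-0.2361,"dz":0.0635,"fingers":-1}]
[{"wx":-0.0,"wy":0.0,"wz":1.0,"dx":-0.0037,"dy":-0.0075,"dz":0.02,"fingers":-1},{"wx":-0.0,"wy":0.0,"wz":2.0,"dx":-0.0074,"dy":-0.0151,"dz":0.04,"fingers":-1},{"wx":-0.0,"wy":0.0,"wz":3.0,"dx":-0.0111,"dy":-0.0226,"dz":0.06,"fingers":-1},{"wx":-0.0,"wy":0.0,"wz":3.0,"dx":-0.0111,"dy":-0.0226,"dz":0.073,"fingers":-1},{"wx":-0.0,"wy":0.0,"wz":3.0,"dx":-0.0111,"dy":-0.0225,"dz":0.086,"fingers":-1},{"wx":-0.0,"wy":0.0,"wz":3.0,"dx":-0.0111,"dy":-0.0225,"dz":0.099,"fingers":-1},{"wx":-0.0,"wy":0.0,"wz":3.0,"dx":-0.0111,"dy":-0.0225,"dz":0.112,"fingers":-1},{"wx":-0.0,"wy":0.0,"wz":3.0,"dx":-0.0111,"dy":-0.0225,"dz":0.1145,"fingers":-1},{"wx":-0.0,"wy":0.0,"wz":3.0,"dx":-0.0111,"dy":-0.0225,"dz":0.117,"fingers":-1},{"wx":-0.0,"wy":0.0,"wz":3.0,"dx":-0.0111,"dy":-0.0225,"dz":0.1195,"fingers":-1}]
```

Request:
{"method": "send_rows", "body": {"increments": [{"wx": 0,"wy": 0.1,"wz": 2,"dx": 0.0025,"dy": -0.018,"dz": 0.004,"fingers": -1},{"wx": -0.1,"wy": 0.2,"wz": 5,"dx": 0.0065,"dy": -0.046,"dz": 0.0096,"fingers": -1},{"wx": -0.1,"wy": 0.3,"wz": 7.4,"dx": 0.0103,"dy": -0.076,"dz": 0.0145,"fingers": -1},{"wx": -0.1,"wy": 0.4,"wz": 9.9,"dx": 0.0138,"dy": -0.101,"dz": 0.0193,"fingers": -1},{"wx": -0.1,"wy": 0.5,"wz": 12.4,"dx": 0.0172,"dy": -0.127,"dz": 0.024,"fingers": -1},{"wx": -0.2,"wy": 0.6,"wz": 14.9,"dx": 0.0206,"dy": -0.152,"dz": 0.029,"fingers": -1},{"wx": -0.2,"wy": 0.7,"wz": 17.3,"dx": 0.024,"dy": -0.177,"dz": 0.034,"fingers": -1},{"wx": -0.2,"wy": 0.8,"wz": 19.8,"dx": 0.0275,"dy": -0.203,"dz": 0.0386,"fingers": -1},{"wx": -0.2,"wy": 0.9,"wz": 22.3,"dx": 0.031,"dy": -0.226,"dz": 0.0434,"fingers": -1},{"wx": -0.2,"wy": 0.9,"wz": 23.5,"dx": 0.031,"dy": -0.236,"dz": 0.0635,"fingers": -1}]}}

```text
time_s: 18.95
ee_pos: [0.6715, 0.0085, 0.1856]
tcp_rot: [0.005, 0.083, 0.997, -0.001]
force: [0.8, 0.4, -1.7]
finger_gap: 0.0131
gripper_force: 78.2
```

Request:
{"method": "send_rows", "body": {"increments": [{"wx": 0,"wy": 0,"wz": 1,"dx": -0.0037,"dy": -0.0075,"dz": 0.02,"fingers": -1},{"wx": 0,"wy": 0,"wz": 2,"dx": -0.0074,"dy": -0.015,"dz": 0.04,"fingers": -1},{"wx": 0,"wy": 0,"wz": 3,"dx": -0.011,"dy": -0.0226,"dz": 0.06,"fingers": -1},{"wx": 0,"wy": 0,"wz": 3,"dx": -0.011,"dy": -0.0226,"dz": 0.073,"fingers": -1},{"wx": 0,"wy": 0,"wz": 3,"dx": -0.011,"dy": -0.0226,"dz": 0.086,"fingers": -1},{"wx": 0,"wy": 0,"wz": 3,"dx": -0.011,"dy": -0.0226,"dz": 0.097,"fingers": -1},{"wx": 0,"wy": 0,"wz": 3,"dx": -0.011,"dy": -0.0226,"dz": 0.102,"fingers": -1},{"wx": 0,"wy": 0,"wz": 3,"dx": -0.011,"dy": -0.0226,"dz": 0.104,"fingers": -1},{"wx": 0,"wy": 0,"wz": 3,"dx": -0.011,"dy": -0.0226,"dz": 0.105,"fingers": -1},{"wx": 0,"wy": 0,"wz": 3,"dx": -0.011,"dy": -0.0226,"dz": 0.105,"fingers": -1}]}}

```text
time_s: 19.95
ee_pos: [0.6791, -0.012, 0.0775]
tcp_rot: [0.001, 0.106, 0.994, 0.0]
force: [0.0, -0.6, -1.7]
finger_gap: 0.0132
gripper_force: 78.2
```

```bash
python3 - <<'E'
from scoopfit import *
p,R=meas(); o=arm.get_obs(); print(o["time_s"],p,(tool(-12,0).inv()*R).as_rotvec(degrees=True),o["force"].round(2))
E
```

```text
19.95 [ 0.67906329 -0.01195313  0.07752588] [-0.03157936 -0.15954274  0.15932915] [ 0.01 -0.59 -1.69]
```

```bash
python3 - <<'E'
from scoopfit import *
s=eyes.get_image("scene"); d=eyes.get_image("top"); F=[arm.get_obs()["force"][2]]
for i in range(3): eyes.get_image("scene"); F.append(arm.get_obs()["force"][2])
print(np.round(F,2))
np.savez("pics/s9.npz",**s); np.savez("pics/t9.npz",**d)
z=lambda c,r0,c0,n,k:cv2.resize(c[r0:r0+n,c0:c0+n],(k,k),interpolation=cv2.INTER_CUBIC)
im=np.hstack([z(s["color"],245,258,70,400),z(s["color"],195,280,70,400)])
cv2.imwrite("pics/g9.png",cv2.convertScaleAbs(im[:,:,::-1],alpha=1.2))
E
```

```text
[-2.32 -0.76 -1.21 -0.78]
```

View pics/g9.png

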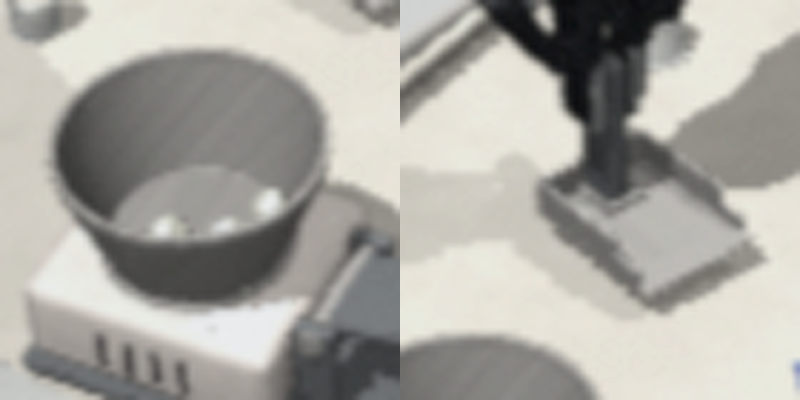

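The hopper holds three tablets at crop (165,227), (225,228) and (270,203), and the scoop is empty. I'll set the scoop down.

Request:
{"method": "send_rows", "body": {"increments": [{"wx": 0,"wy": 0,"wz": 0,"dx": 0,"dy": 0,"dz": 0.006,"fingers": -1},{"wx": 0,"wy": 0,"wz": 0,"dx": 0,"dy": 0,"dz": 0.011,"fingers": -1},{"wx": 0,"wy": 0,"wz": 0,"dx": 0,"dy": 0,"dz": 0.0135,"fingers": -1},{"wx": 0,"wy": 0,"wz": 0,"dx": 0,"dy": 0,"dz": 0.015,"fingers": -1},{"wx": 0,"wy": 0,"wz": 0,"dx": 0,"dy": 0,"dz": 0.016,"fingers": -1},{"wx": 0,"wy": 0,"wz": 0,"dx": 0,"dy": 0,"dz": 0.017,"fingers": -1},{"wx": 0,"wy": 0,"wz": 0,"dx": 0,"dy": 0,"dz": 0.0175,"fingers": -1},{"wx": 0,"wy": 0,"wz": 0,"dx": 0,"dy": 0,"dz": 0.0175,"fingers": -1},{"wx": 0,"wy": 0,"wz": 0,"dx": 0,"dy": 0,"dz": 0.0175,"fingers": -1},{"wx": 0,"wy": 0,"wz": 0,"dx": 0,"dy": 0,"dz": 0.0175,"fingers": -1}]}}

```text
time_s: 21.2
ee_pos: [0.679, -0.0121, 0.0608]
tcp_rot: [0.002, 0.106, 0.994, 0.0]
force: [-1.9, 0.5, 5.9]
finger_gap: 0.0131
gripper_force: 79.3
```

Request:
{"method": "send_rows", "body": {"increments": [{"wx": 0,"wy": 0,"wz": 0,"dx": 0,"dy": 0,"dz": -0.0003,"fingers": -1},{"wx": 0,"wy": 0,"wz": 0,"dx": 0,"dy": 0,"dz": -0.0003,"fingers": -0.4},{"wx": 0,"wy": 0,"wz": 0,"dx": 0,"dy": 0,"dz": -0.0003,"fingers": 0},{"wx": 0,"wy": 0,"wz": 0,"dx": 0,"dy": 0,"dz": -0.0003,"fingers": 0.5},{"wx": 0,"wy": 0,"wz": 0,"dx": 0,"dy": 0,"dz": -0.0003,"fingers": 0.5},{"wx": 0,"wy": 0,"wz": 0,"dx": 0,"dy": 0,"dz": -0.015,"fingers": 0.5},{"wx": 0,"wy": 0,"wz": 0,"dx": 0,"dy": 0,"dz": -0.04,"fingers": 0.5},{"wx": 0,"wy": 0,"wz": 0,"dx": 0,"dy": 0,"dz": -0.07,"fingers": 0.5},{"wx": 0,"wy": 0,"wz": 0,"dx": 0,"dy": 0,"dz": -0.105,"fingers": 0.5},{"wx": 0,"wy": 0,"wz": 0,"dx": 0,"dy": 0,"dz": -0.14,"fingers": 0.5}]}}

```text
time_s: 22.2
ee_pos: [0.678, -0.0121, 0.2005]
tcp_rot: [0.001, 0.106, 0.994, 0.0]
force: [0.3, -0.4, 0.4]
finger_gap: 0.064
gripper_force: 0.0
```

```bash
python3 - <<'E'
from scoopfit import *
s=eyes.get_image("scene"); C=cloud(s).reshape(-1,3)
k=(C[:,0]>.56)&(C[:,0]<.74)&(C[:,1]>-.08)&(C[:,1]<.06); 
for n,z0,z1 in(("walls",.010,.024),("handle",.045,.09)):
    q=C[k&(C[:,2]>z0)&(C[:,2]<z1)]; r=cv2.minAreaRect(q[:,:2].astype(np.float32)*1000); print(n,len(q),np.round(r[0],1),np.round(r[1],1),round(r[2],1),"zmax",q[:,2].max().round(4))
p,R=meas(); o=arm.get_obs(); print(o["time_s"],p,o["force"].round(2),o["qpos"].round(2))
# mill: refine paddle at rest with scene cloud in mill frame (origin: pad estimate)
PAD=np.array([.4185,.183]); e=np.array([np.cos(np.radians(MY)),np.sin(np.radians(MY))]); n_=np.array([-e[1],e[0]])
for nm,dd in(("top",dict(np.load("pics/top0.npz"))),("scn",s)):
    C=cloud(dd).reshape(-1,3); u=(C[:,:2]-PAD)@e; v=(C[:,:2]-PAD)@n_
    m=(abs(v)<.018)&(u>-.016)&(u<.06)&(C[:,2]>.045)&(C[:,2]<.08)
    A=np.c_[u[m],v[m],np.ones(m.sum())]; q=np.linalg.lstsq(A,C[m,2],rcond=None)[0]; print(nm,m.sum(),"paddle plane",q.round(4),"(slope -0.15, z~.0665 expected)")
    m=(abs(v)<.06)&(u>-.03)&(u<.08)&(C[:,2]>.052)&(C[:,2]<.085); um,vm=u[m],v[m]
    mid=abs(vm)<.03; print(" tip u",np.percentile(um[mid],[1,5]).round(4)," v extent",np.percentile(vm[mid],[2,98]).round(4))
    m=(abs(abs(v)-.044)<.012)&(abs(u)<.03)&(C[:,2]>.048)&(C[:,2]<.062); 
    for sg in(1,-1): 
        k2=m&(v*sg>0); print(" post",sg,k2.sum(),u[k2].mean().round(4) if k2.any() else "",v[k2].mean().round(4) if k2.any() else "")
E
```

```text
walls 180 [654.5  -9.1] [70.1 77.9] 78.6 zmax 0.0239
handle 118 [678.6 -12.6] [13.6 24.2] 84.9 zmax 0.088
22.25 [ 0.68080779 -0.01238435  0.20783174] [1.5  0.93 4.98] [-0.11  0.61  0.36  1.31  0.    0.1 ]
top 593 paddle plane [-0.1509  0.0081  0.0661] (slope -0.15, z~.0665 expected)
 tip u [-0.0175 -0.0135]  v extent [-0.0193  0.0223]
 post 1 17 0.0047 0.0456
 post -1 17 0.0039 -0.042
scn 424 paddle plane [-0.1524 -0.0259  0.0676] (slope -0.15, z~.0665 expected)
 tip u [-0.0172 -0.014 ]  v extent [-0.0212  0.0214]
 post 1 24 0.0047 0.0448
 post -1 19 0.0037 -0.0429
```

The scoop stands upright, with its handle at (0.679, -0.013). The paddle plane fits expectation: slope 0.15, pad height 66 to 67 mm, posts 88 mm apart. Moving over the pad with shut fingers.

```bash
python3 - <<'E'
from scoopfit import *
p,R=meas(); print(p,arm.get_obs()["time_s"])
st=(np.array([.679,-.012,.200]),R)
plan([([.45,.165,.20],tool(8),8),([.4183,.184,.16],tool(MY),2),([.4183,.184,.10],tool(MY),5),([.4183,.184,.084],tool(MY),5)],fingers=-1,start=st)
E
```

```text
[ 0.68080779 -0.01238435  0.20783174] 22.25
[{"wx":-0.0,"wy":0.1,"wz":-2.5,"dx":0.0326,"dy":0.0156,"dz":-0.0003,"fingers":-1},{"wx":-0.0,"wy":0.2,"wz":-5.0,"dx":0.0653,"dy":0.0312,"dz":-0.0007,"fingers":-1},{"wx":-0.0,"wy":0.2,"wz":-7.6,"dx":0.0979,"dy":0.0468,"dz":-0.001,"fingers":-1},{"wx":-0.0,"wy":0.3,"wz":-10.1,"dx":0.1306,"dy":0.0624,"dz":-0.0014,"fingers":-1},{"wx":-0.0,"wy":0.4,"wz":-12.6,"dx":0.1632,"dy":0.078,"dz":-0.0017,"fingers":-1},{"wx":-0.0,"wy":0.5,"wz":-15.1,"dx":0.1959,"dy":0.0935,"dz":-0.0021,"fingers":-1},{"wx":-0.0,"wy":0.6,"wz":-17.7,"dx":0.2285,"dy":0.1091,"dz":-0.0024,"fingers":-1},{"wx":-0.0,"wy":0.6,"wz":-20.2,"dx":0.2612,"dy":0.1247,"dz":-0.0027,"fingers":-1},{"wx":-0.1,"wy":0.6,"wz":-23.4,"dx":0.2789,"dy":0.1306,"dz":0.0171,"fingers":-1},{"wx":-0.1,"wy":0.6,"wz":-26.7,"dx":0.2966,"dy":0.1366,"dz":0.0369,"fingers":-1}]
[{"wx":0.0,"wy":0.1,"wz":0.0,"dx":0.0,"dy":-0.0,"dz":0.012,"fingers":-1},{"wx":0.0,"wy":0.1,"wz":0.0,"dx":0.0,"dy":-0.0,"dz":0.024,"fingers":-1},{"wx":0.0,"wy":0.1,"wz":0.0,"dx":0.0001,"dy":-0.0,"dz":0.036,"fingers":-1},{"wx":0.0,"wy":0.1,"wz":0.0,"dx":0.0001,"dy":-0.0,"dz":0.048,"fingers":-1},{"wx":0.0,"wy":0.1,"wz":0.0,"dx":0.0001,"dy":-0.0001,"dz":0.06,"fingers":-1},{"wx":0.0,"wy":0.1,"wz":0.0,"dx":0.0001,"dy":-0.0001,"dz":0.0632,"fingers":-1},{"wx":0.0,"wy":0.1,"wz":0.0,"dx":0.0001,"dy":-0.0001,"dz":0.0664,"fingers":-1},{"wx":0.0,"wy":0.1,"wz":0.0,"dx":0.0001,"dy":-0.0001,"dz":0.0696,"fingers":-1},{"wx":0.0,"wy":0.1,"wz":0.0,"dx":0.0001,"dy":-0.0001,"dz":0.0728,"fingers":-1},{"wx":0.0,"wy":0.1,"wz":0.0,"dx":0.0001,"dy":-0.0001,"dz":0.076,"fingers":-1}]
```

Request:
{"method": "send_rows", "body": {"increments": [{"wx": 0,"wy": 0,"wz": -1.5,"dx": 0.02,"dy": 0.01,"dz": 0,"fingers": 0.5},{"wx": 0,"wy": 0,"wz": -4.5,"dx": 0.055,"dy": 0.026,"dz": 0,"fingers": 0.5},{"wx": 0,"wy": 0,"wz": -7.6,"dx": 0.095,"dy": 0.045,"dz": 0,"fingers": -1},{"wx": 0,"wy": 0,"wz": -10,"dx": 0.13,"dy": 0.062,"dz": 0,"fingers": -1},{"wx": 0,"wy": 0,"wz": -12.6,"dx": 0.163,"dy": 0.078,"dz": 0,"fingers": -1},{"wx": 0,"wy": 0,"wz": -15,"dx": 0.196,"dy": 0.0935,"dz": 0,"fingers": -1},{"wx": 0,"wy": 0,"wz": -18,"dx": 0.2285,"dy": 0.109,"dz": 0,"fingers": -1},{"wx": 0,"wy": 0,"wz": -21,"dx": 0.2612,"dy": 0.1247,"dz": 0,"fingers": -1},{"wx": 0,"wy": 0,"wz": -24,"dx": 0.281,"dy": 0.1315,"dz": 0.017,"fingers": -1},{"wx": 0,"wy": 0,"wz": -26.7,"dx": 0.2966,"dy": 0.1366,"dz": 0.037,"fingers": -1}]}}

```text
time_s: 23.25
ee_pos: [0.4168, 0.1851, 0.1625]
tcp_rot: [0.002, -0.128, 0.992, 0.0]
force: [-0.2, -0.5, -0.4]
finger_gap: -0.0003
gripper_force: 0.0
```

Request:
{"method": "send_rows", "body": {"increments": [{"wx": 0,"wy": 0,"wz": 0,"dx": 0,"dy": 0,"dz": 0.01,"fingers": -1},{"wx": 0,"wy": 0,"wz": 0,"dx": 0,"dy": 0,"dz": 0.024,"fingers": -1},{"wx": 0,"wy": 0,"wz": 0,"dx": 0,"dy": 0,"dz": 0.038,"fingers": -1},{"wx": 0,"wy": 0,"wz": 0,"dx": 0,"dy": 0,"dz": 0.05,"fingers": -1},{"wx": 0,"wy": 0,"wz": 0,"dx": 0,"dy": 0,"dz": 0.06,"fingers": -1},{"wx": 0,"wy": 0,"wz": 0,"dx": 0,"dy": 0,"dz": 0.067,"fingers": -1},{"wx": 0,"wy": 0,"wz": 0,"dx": 0,"dy": 0,"dz": 0.072,"fingers": -1},{"wx": 0,"wy": 0,"wz": 0,"dx": 0,"dy": 0,"dz": 0.074,"fingers": -1},{"wx": 0,"wy": 0,"wz": 0,"dx": 0,"dy": 0,"dz": 0.074,"fingers": -1},{"wx": 0,"wy": 0,"wz": 0,"dx": 0,"dy": 0,"dz": 0.074,"fingers": -1}]}}

```text
time_s: 24.25
ee_pos: [0.4178, 0.1841, 0.0884]
tcp_rot: [0.001, -0.126, 0.992, -0.0]
force: [0.6, 0.3, -0.6]
finger_gap: -0.0002
gripper_force: 0.0
```

```bash
cat >> scoopfit.py <<'E'
def paddle():
    PAD=np.array([.4183,.184]); e=np.array([np.cos(np.radians(MY)),np.sin(np.radians(MY))]); n_=np.array([-e[1],e[0]])
    p,R=meas(); o=arm.get_obs(); print(o["time_s"],p.round(4),"uv",((p[:2]-PAD)@e).round(4),((p[:2]-PAD)@n_).round(4),"rot",(tool(MY).inv()*R).as_rotvec(degrees=True).round(2),"F",o["force"].round(2),"gap",o["finger_gap"])
    for nm in("top","scene"):
        s=eyes.get_image(nm); C=cloud(s).reshape(-1,3); u=(C[:,:2]-PAD)@e; v=(C[:,:2]-PAD)@n_
        m=(abs(v)<.019)&(u>-.016)&(u<.06)&(C[:,2]>.035)&(C[:,2]<.08)&(np.hypot(u,v)>.02)
        if m.sum()<20: print(nm,m.sum()); continue
        A=np.c_[u[m],np.ones(m.sum())]; q=np.linalg.lstsq(A,C[m,2],rcond=None)[0]
        for _ in range(3):
            k=abs(C[m,2]-A@q)<.003; q=np.linalg.lstsq(A[k],C[m,2][k],rcond=None)[0]
        print(nm,m.sum(),k.sum(),"slope,z at pad",q.round(4),"u range",u[m][k].min().round(3),u[m][k].max().round(3))
E
python3 -c "
from scoopfit import *
paddle()"
```

```text
24.25 [0.4178 0.1841 0.0884] uv -0.0004 0.0002 rot [ 0.02 -0.15 -0.02] F [ 0.62  0.32 -0.63] gap -0.00020827914338973305
top 0
scene 281 257 slope,z at pad [-0.1473  0.0673] u range -0.016 0.06
```

Request:
{"method": "send_rows", "body": {"increments": [{"wx": 0,"wy": 0,"wz": 0,"dx": 0,"dy": 0,"dz": 0.003,"fingers": -1},{"wx": 0,"wy": 0,"wz": 0,"dx": 0,"dy": 0,"dz": 0.006,"fingers": -1},{"wx": 0,"wy": 0,"wz": 0,"dx": 0,"dy": 0,"dz": 0.009,"fingers": -1},{"wx": 0,"wy": 0,"wz": 0,"dx": 0,"dy": 0,"dz": 0.0115,"fingers": -1},{"wx": 0,"wy": 0,"wz": 0,"dx": 0,"dy": 0,"dz": 0.0135,"fingers": -1},{"wx": 0,"wy": 0,"wz": 0,"dx": 0,"dy": 0,"dz": 0.0155,"fingers": -1},{"wx": 0,"wy": 0,"wz": 0,"dx": 0,"dy": 0,"dz": 0.0175,"fingers": -1},{"wx": 0,"wy": 0,"wz": 0,"dx": 0,"dy": 0,"dz": 0.019,"fingers": -1},{"wx": 0,"wy": 0,"wz": 0,"dx": 0,"dy": 0,"dz": 0.02,"fingers": -1},{"wx": 0,"wy": 0,"wz": 0,"dx": 0,"dy": 0,"dz": 0.02,"fingers": -1}]}}

```text
time_s: 25.35
ee_pos: [0.4165, 0.1838, 0.0678]
tcp_rot: [0.0, -0.126, 0.992, -0.0]
force: [-4.2, -0.4, 7.3]
finger_gap: -0.0001
gripper_force: 3.0
```

```bash
python3 -c "
from scoopfit import *
paddle()"
```

```text
25.35 [0.4165 0.1838 0.0678] uv -0.0018 0.0002 rot [ 0.02  0.   -0.03] F [-4.19 -0.4   7.33] gap -0.00011218022203161278
top 0
scene 278 243 slope,z at pad [-0.0236  0.0573] u range -0.016 0.06
```

Request:
{"method": "send_rows", "body": {"increments": [{"wx": 0,"wy": 0,"wz": 0,"dx": 0,"dy": 0,"dz": 0.0005,"fingers": -1},{"wx": 0,"wy": 0,"wz": 0,"dx": 0,"dy": 0,"dz": 0.001,"fingers": -1},{"wx": 0,"wy": 0,"wz": 0,"dx": 0,"dy": 0,"dz": 0.0015,"fingers": -1},{"wx": 0,"wy": 0,"wz": 0,"dx": 0,"dy": 0,"dz": 0.002,"fingers": -1},{"wx": 0,"wy": 0,"wz": 0,"dx": 0,"dy": 0,"dz": 0.0021,"fingers": -1},{"wx": 0,"wy": 0,"wz": 0,"dx": 0,"dy": 0,"dz": 0.0021,"fingers": -1},{"wx": 0,"wy": 0,"wz": 0,"dx": 0,"dy": 0,"dz": 0.0021,"fingers": -1},{"wx": 0,"wy": 0,"wz": 0,"dx": 0,"dy": 0,"dz": 0.0021,"fingers": -1},{"wx": 0,"wy": 0,"wz": 0,"dx": 0,"dy": 0,"dz": 0.0021,"fingers": -1},{"wx": 0,"wy": 0,"wz": 0,"dx": 0,"dy": 0,"dz": 0.0021,"fingers": -1}]}}

```text
time_s: 26.45
ee_pos: [0.4163, 0.1837, 0.0659]
tcp_rot: [-0.0, -0.126, 0.992, -0.0]
force: [-5.4, -0.6, 7.1]
finger_gap: 0.0004
gripper_force: 3.4
```

```bash
python3 -c "
from scoopfit import *
paddle();paddle()"
```

```text
26.45 [0.4163 0.1837 0.0659] uv -0.002 0.0002 rot [ 0.02  0.01 -0.03] F [-5.38 -0.63  7.1 ] gap 0.0003764042587369258
top 0
scene 270 241 slope,z at pad [0.0132 0.0547] u range -0.016 0.06
26.55 [0.4163 0.1837 0.0658] uv -0.002 0.0002 rot [ 0.02  0.01 -0.03] F [-4.37 -0.92  6.24] gap -6.985946996716865e-05
top 0
scene 270 241 slope,z at pad [0.0031 0.0551] u range -0.016 0.059
```

The paddle is level: slope about 0, top at 54.9 mm against 54.5 mm for the posts, with about 7 N held.

```bash
python3 -c "
from workcell import arm
print(arm.hand_in())"
```

```text
the job is handed in; nothing more can be done
None
```

I handed the job in at about 27 s: all three tablets are in the hopper, the empty scoop stands upright on the work surface, and the fingers are still holding the paddle level at about 7 N (top about 55 mm against the posts' 54.5 mm). The jar, vial and medicine cup were kept clear of, though I did not re-measure them at the end.

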